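# Turn the broccoli out on the board

## Robot

A 6-joint arm with a two-finger parallel gripper is mounted at the origin on the work surface. World frame = base frame: x ahead of the robot, y to its left, z up, the work surface at z = 0. Lengths are in m, angles in rad, forces in N, time in s.
With the tool pointing down it reaches from about 0.375 to 0.925 m from the base axis. Payload 5.7 kg.
Tool frame: the origin (TCP) lies at the very end of the fingers, on their centre line; the grasp point (between the pads) lies 19 mm behind it (robot.pinch_z is the distance from the TCP to the grasp point, in m); x points along the fingers, y is the direction in which the jaws open and shut, and the axes are right-handed (so a half turn about x gives the same grasp; the last joint's range is limited). The gripper opens to 85 mm and grips with 20 to 120 N. Pads are 22 mm wide; open, the fingers measure 114 mm over their backs; the gripper's body (76 mm by 85 mm) begins 54 mm behind the grasp point. The pads swing forward as they close: fully open they stand 13 mm farther back than shut.
Start: joints at [-1.359, 0.359, 1.51, -0, 1.272, -0.115], TCP at [0.193, -0.568, 0.231] pointing down, gripper open.
Joint ranges: [-2.97, 2.97], [-1.01, 2.36], [0.21, 2.38], [-0.96, 4.11], [0.2, 2.71], [-2.98, 2.98]. Speed limits (rad/s): [2.39, 2.39, 3.14, 3.14, 3.14, 3.14].

## Interface

Orientations are given as [roll, pitch, yaw] about the fixed x, y, z axes, in that order (R = Rz(yaw) Ry(pitch) Rx(roll)).
In Python, from station import telemetry, grab_frame, job_done, find_in, trace, spot_point, robot gives the robot as it stands.
- The arm moves only by the shell command python3 -m inch 'ROWS' [FORCE]. ROWS is JSON, a list that holds one entry, the list of rows, each a list of 7 numbers: the turn, a rotation vector about the world's x, y, z in rad, then the shift along the world's x, y, z in m, then the finger opening in m, from 0 to 0.0854. In form: [[[wx, wy, wz, x, y, z, gripper], ...]]. A call has 1 to 20 rows; each row is the pose to reach, as a shift and turn from the pose measured when the call began; what a row does not reach only later rows make up. A row lasts 1/12 s, in which the tool goes at most 41.7 mm and 7.16 degrees, less where a joint would pass 70% of its speed; a pose out of reach is approached as far as the arm can. A call with a gripper value outside its range is refused whole. The fingers move at their own pace and stop on an object; FORCE is the grip in N (left out, the last holds). Time passes only in rows, so rows that repeat a pose let the fingers close. It gives the time, the measured TCP pose, the force and the opening at its end, in the units of the state.
- telemetry.read_state(): the state, without advancing time (a new reading comes with each control period).
- grab_frame(name): name is "scene" or "side" or "wrist"; returns a dict with "image" (480x640x3 uint8, red, green, blue), "fx", "fy", "cx", "cy" (pixels), "dist" ([k1, k2, p1, p2, k3] as OpenCV has them; the pictures are not rectified), "xyz" and "attitude" of the camera in the world. Camera axes: x right, y up, looking along -z (the intrinsics and any distortion apply to the point x, -y, -z); pixel columns grow to the right and rows downward; lengths in m; the calibration is good to about 2 mm. A picture is of the moment at which its call begins. There is no depth.
- job_done(): hands the job in, once; it reports no verdict.
Trained networks look in a picture, given as the dict that the camera call returned (one of the last four; its "shot" number tells which), for a name from the list of things; names that differ only in an ending like _2 or _b are one class to them, and where a whole thing is asked for, a point or a joint stands for the part that bears it (a point fixed in the world has none). Each returns a list of dicts, best first, with "score" (0 to 1); they miss things now and then, are a little off and sometimes report something else, mostly with a low value. They report only what shows in the picture. A call takes as long as a camera call. They do not tell look-alikes from the thing itself.
- find_in(target, picture): "box" ([left, top, right, bottom] in pixels, round what is visible of it).
- trace(target, picture): "mask" (480x640 bool, what is visible of it) and "box" ([left, top, right, bottom] in pixels, round what is visible of it).
- spot_point(target, picture): "pixel" ([column, row] in pixels: a listed point, or the origin of a listed thing).
The state is a dict: "time": time; "qpos": joint angles; "joint_vel": joint speeds; "effort": joint torques, N m; "tool_pos": TCP position; "orientation": TCP orientation; "wrist_force": force on the tool from outside, world axes, zero at the start; "torque": the same for the moment, N m; "finger_gap": finger opening in m.
Only numpy, scipy, OpenCV 4.12 (cv2) and the standard library are available. Lean on these libraries where they do the work, as an engineer would, in place of code of your own. Each camera call takes 0.05 s, during which the arm holds its last target.

## Task

The orange canister lying in the wire rack holds five broccoli florets: take it out without spilling them, and tip it over so that it stands mouth down in the middle of the chopping board with all five florets under it. Then lift it straight up, so that they are left in one heap on the board, and stand the empty canister mouth down in the middle of the black drip mat. Leave the lidded canister, the oil bottle and the sauce jar where they are.

Things in the scene. Friction and masses are not known exactly. Their poses are not given: they have to be found in the camera images.
- rack: Dark wire rack, fixed, 220 mm wide, two bays side by side 125 mm apart (at its y = +62 and -62 mm), open end to its -x. Each bay is a pair of rails on which a canister lies with its mouth towards the rack's -x and raised 10 deg above level; the canisters' mid height is 78 mm. A low wire stop stands behind each base. Origin: centre of the footprint on the counter.
- canister: Orange plastic canister without lid, a plain round cone 124 mm long, 54 mm wide outside at its closed base, 92 mm at its open mouth (63 mm wide 30 mm from the base, 73 mm at mid length), wall 2 mm, about 0.1 kg. It starts lying in either bay of the rack with five florets in it. Origin: centre of the base's outside; z runs from the base to the mouth. Let go within some 15 deg of mouth down, it settles flat.
- canister_mouth (a point): Centre of the canister's open mouth, in the plane of the rim, 124 mm from the base along the canister's z axis.
- board: Wooden chopping board, fixed, 260 x 220 mm (x, y), 18 mm thick; top at height 18 mm. Origin: centre of its underside, on the counter.
- mat: Black ribbed rubber drip mat, fixed, 180 x 180 mm, 6 mm thick; top at height 6 mm. Origin: centre of its underside, on the counter.
- lidded_canister: White canister of the same shape with a grey lid, closed, lying in the rack's other bay. Not to be disturbed. Origin: centre of its base; z towards the lid.
- oil_bottle: Amber squeeze bottle with a white nozzle cap, 60 mm wide, 178 mm tall, standing at one side of the work. Not to be disturbed. Origin: centre of its underside.
- sauce_jar: Red jar with a white lid, 72 mm wide, 106 mm tall, standing at the other side. Not to be disturbed. Origin: centre of its underside.
- head0 (a point): Middle of the green head of a broccoli floret: head 31 mm wide, stalk 11 mm thick, 35 mm tall in all, 12 g, stiff. The five lie loose in the canister; they stay in while its mouth is about level or higher and it is carried gently, and slide out once the mouth dips some 5 to 10 deg below level.
- head1 (a point): Middle of the head of floret 1, like floret 0.
- head2 (a point): Middle of the head of floret 2, like floret 0.
- head3 (a point): Middle of the head of floret 3, like floret 0.
- head4 (a point): Middle of the head of floret 4, like floret 0.
Things that resemble listed ones, but are neither listed nor needed, are in the scene too. Several things have the shape of the canister; the one meant has the colours described above.

How it is judged:
On the way, in this order (a step that is already met when the one before it is completed fails the run):
1. the canister stands mouth down (within 10 deg, rim within 10 mm of the board) within 45 mm of the board's centre, all five florets under it (angle between canister's own z axis and vertical above 2.967 rad and height (world z) of canister_mouth below 0.028 m and horizontal distance between canister_mouth and board below 0.045 m and horizontal distance between canister_mouth and head0 below 0.046 m and horizontal distance between canister_mouth and head1 below 0.046 m and horizontal distance between canister_mouth and head2 below 0.046 m and horizontal distance between canister_mouth and head3 below 0.046 m and horizontal distance between canister_mouth and head4 below 0.046 m), for 0.2 s.
2. it is lifted straight up, mouth down within 15 deg, rim over 60 mm above the board and within 65 mm of its centre, the florets left below within 80 mm of the axis (angle between canister's own z axis and vertical above 2.88 rad and height (world z) of canister_mouth above 0.078 m and horizontal distance between canister_mouth and board below 0.065 m and horizontal distance between canister_mouth and head0 below 0.08 m and horizontal distance between canister_mouth and head1 below 0.08 m and horizontal distance between canister_mouth and head2 below 0.08 m and horizontal distance between canister_mouth and head3 below 0.08 m and horizontal distance between canister_mouth and head4 below 0.08 m and height (world z) of each of head0, head1, head2, head3, head4 below 0.078 m), for 0.1 s.
At the end, for the whole second after the job is handed in: All five florets lie on the board in one heap (heads over the board and less than 60 mm above it, no two more than 120 mm apart), and the canister stands flat and mouth down on the mat, its axis within 45 mm of the mat's centre, at rest (x of head0 in the frame of board between -0.125 and 0.125 m and y of head0 in the frame of board between -0.105 and 0.105 m and x of head1 in the frame of board between -0.125 and 0.125 m and y of head1 in the frame of board between -0.105 and 0.105 m and x of head2 in the frame of board between -0.125 and 0.125 m and y of head2 in the frame of board between -0.105 and 0.105 m and x of head3 in the frame of board between -0.125 and 0.125 m and y of head3 in the frame of board between -0.105 and 0.105 m and x of head4 in the frame of board between -0.125 and 0.125 m and y of head4 in the frame of board between -0.105 and 0.105 m and height (world z) of head0 between 0.022 and 0.078 m and height (world z) of head1 between 0.022 and 0.078 m and height (world z) of head2 between 0.022 and 0.078 m and height (world z) of head3 between 0.022 and 0.078 m and height (world z) of head4 between 0.022 and 0.078 m and horizontal distance between head0 and head1 below 0.12 m and horizontal distance between each of head0, head1 and head2 below 0.12 m and horizontal distance between each of head0, head1, head2 and head3 below 0.12 m and horizontal distance between each of head0, head1, head2, head3 and head4 below 0.12 m and angle between canister's own z axis and vertical above 3.05 rad and height (world z) of canister_mouth below 0.012 m and horizontal distance between canister_mouth and mat below 0.045 m and linear speed of canister below 0.02 m/s); the robot touches nothing.
It fails at once if the lidded canister is shifted over 25 mm or tipped (distance of lidded_canister from where it was at the start of the episode above 0.025 m).
It fails at once if the oil bottle is shifted over 25 mm or tipped (distance of oil_bottle from where it was at the start of the episode above 0.025 m or angle between oil_bottle's own z axis and vertical above 0.5 rad).
It fails at once if the sauce jar is shifted over 25 mm or tipped (distance of sauce_jar from where it was at the start of the episode above 0.025 m or angle between sauce_jar's own z axis and vertical above 0.5 rad).
It also fails if it takes over 61 s, if anything falls off the work surface, if the arm or the gripper's body presses on something with over 40 N, if the wrist force passes 120 N, or if a joint passes its speed limit or range.

## Working session

There is one attempt and no reset: what is moved stays moved. The work goes in short steps, Python scripts to look and compute and a shell command to move; the robot and the scene stay as the last step left them, time stands still between calls to the robot, and variables do not carry over. Pictures are saved under pics/ and viewed, and the job is handed in when it is done.

```bash
ls; mkdir -p pics
cat > h.py <<'E'
import numpy as np, cv2
from station import telemetry, grab_frame, job_done, find_in, trace, spot_point, robot
from scipy.spatial.transform import Rotation as R
def campose(f):
    a=np.array(f["attitude"]); 
    return np.array(f["xyz"]), (R.from_euler('xyz',a) if a.size==3 else R.from_quat(a) if a.size==4 else R.from_matrix(a))
def ray(f,px):
    K=np.array([[f["fx"],0,f["cx"]],[0,f["fy"],f["cy"]],[0,0,1]])
    u=cv2.undistortPoints(np.array(px,float).reshape(-1,1,2),K,np.array(f["dist"]))[:,0]
    d=np.c_[u[:,0],-u[:,1],-np.ones(len(u))]
    p,r=campose(f); d=r.apply(d); return p,d/np.linalg.norm(d,axis=1)[:,None]
def onz(f,px,z):
    p,d=ray(f,px); return p+d*((z-p[2])/d[:,2])[:,None]
def proj(f,P):
    p,r=campose(f); q=r.inv().apply(np.atleast_2d(P)-p); q=q*[1,-1,-1]
    K=np.array([[f["fx"],0,f["cx"]],[0,f["fy"],f["cy"]],[0,0,1]])
    return cv2.projectPoints(q,np.zeros(3),np.zeros(3),K,np.array(f["dist"]))[0][:,0]
def tri(fs,pxs):
    A=np.zeros((3,3));b=np.zeros(3)
    for f,px in zip(fs,pxs):
        p,d=ray(f,[px]);M=np.eye(3)-np.outer(d[0],d[0]);A+=M;b+=M@p
    return np.linalg.solve(A,b)
def save(f,n): cv2.imwrite(f"pics/{n}.png",f["image"][:,:,::-1])
E
python3 - <<'E'
from h import *
print(telemetry.read_state())
for n in("scene","side"):
    f=grab_frame(n); save(f,n+"0"); print({k:v for k,v in f.items() if k!="image"})
    for t in("rack","canister","canister_mouth","board","mat","lidded_canister","oil_bottle","sauce_jar","head0"):
        print(n,t,[(np.round(o["pixel"]).tolist(),round(o["score"],2)) for o in spot_point(t,f)][:6],[(np.round(o["box"]).astype(int).tolist(),round(o["score"],2)) for o in find_in(t,f)][:5])
E
```

```text
pics
{'time': 0.0, 'qpos': array([-1.35910682e+00,  3.59530540e-01,  1.51141743e+00,  5.53705148e-07,
        1.27250176e+00, -1.15093209e-01]), 'joint_vel': array([ 0.00156487,  0.00049943,  0.00111133, -0.00075974, -0.00141649,
       -0.00205586]), 'effort': array([ 2.15337837e-03, -5.27607143e+01, -2.78621811e+01,  1.43293696e-04,
        1.30606152e-02, -4.52116092e-05]), 'tool_pos': array([ 0.19245338, -0.5675883 ,  0.23044409]), 'orientation': array([-1.68617436,  1.56893924,  1.78220084]), 'wrist_force': array([-0.32295215, -0.13205895,  0.51789842]), 'torque': array([-0.02949716,  0.00737624,  0.05289556]), 'finger_gap': 0.08536056335786471}
{'fx': 601.1969807549888, 'fy': 601.1969807549888, 'cx': 314.32364623532516, 'cy': 239.16484689200553, 'dist': array([0.01096748, 0.        , 0.        , 0.        , 0.        ]), 'xyz': array([1.10490443, 1.06135327, 1.26274108]), 'attitude': array([0.7945447 , 0.01995279, 2.62097578]), 'shot': 1}
scene rack [([308.0, 263.0], 0.71)] [([268, 238, 343, 298], 0.88), ([216, 129, 238, 182], 0.6)]
scene canister [([377.0, 263.0], 0.89), ([274
[... 1186 characters left out ...]
240.0], 0.94), ([423.0, 274.0], 0.94), ([376.0, 294.0], 0.58)] [([323, 275, 387, 334], 0.86), ([297, 216, 353, 258], 0.85), ([405, 234, 434, 283], 0.79)]
side board [([372.0, 205.0], 0.67)] [([312, 172, 426, 241], 0.94), ([293, 215, 353, 258], 0.49)]
side mat [([207.0, 329.0], 0.9)] [([148, 283, 264, 379], 0.67)]
side lidded_canister [([270.0, 251.0], 0.71)] [([262, 242, 322, 289], 0.59)]
side oil_bottle [([405.0, 170.0], 0.62), ([300.0, 224.0], 0.51)] [([397, 121, 422, 179], 0.8)]
side sauce_jar [([135.0, 409.0], 0.61)] [([97, 364, 154, 431], 0.85)]
side head0 [([339.0, 237.0], 0.58), ([330.0, 245.0], 0.44), ([403.0, 173.0], 0.25)] [([333, 230, 341, 244], 0.6), ([330, 244, 335, 250], 0.52)]
```

View pics/scene0.png

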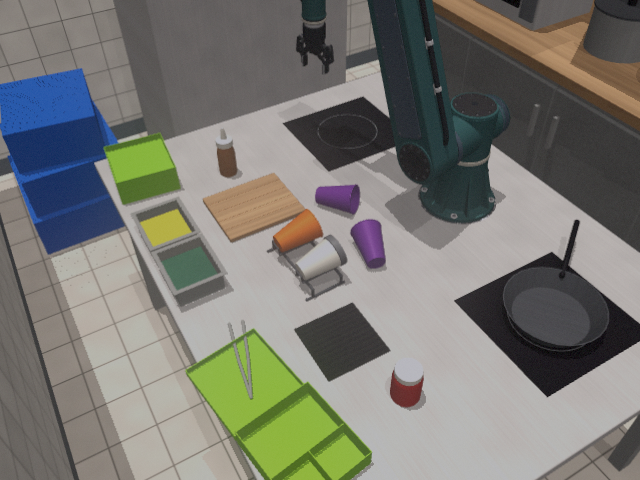

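View pics/side0.png

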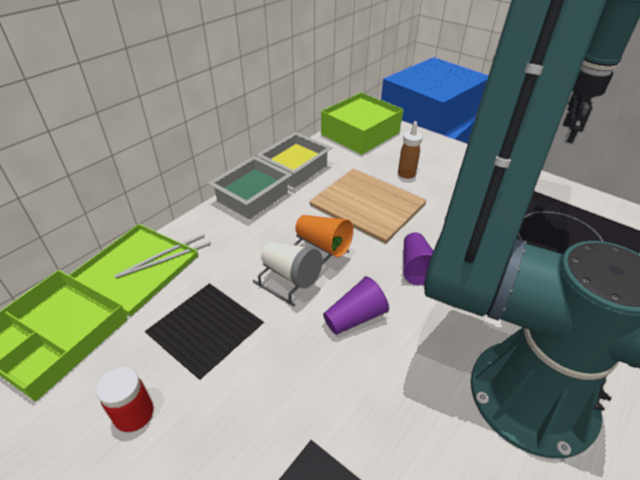

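Run:
```python
import cv2
a=cv2.imread("pics/scene0.png")[170:320,240:440];b=cv2.imread("pics/side0.png")[195:345,240:440]
cv2.imwrite("pics/crop0.png",cv2.vconcat([cv2.resize(a,(400,300),interpolation=2),cv2.resize(b,(400,300),interpolation=2)]))
```

```text
(no output)
```

View pics/crop0.png

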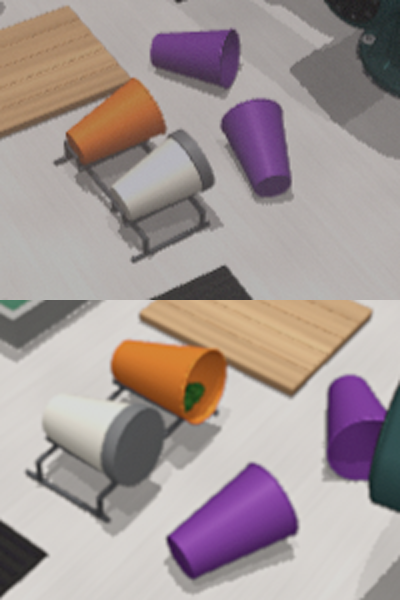

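The orange canister is at scene (298,231) and side (324,235). It lies in the rack beside the white lidded one (scene 320,260), has green florets in its mouth, and matches the description. The purple ones at scene (338,197) and (369,243) are look-alikes on the counter, and the crop confirms this. Next I measure the poses.

Run:
```python
from h import *
from scipy.optimize import least_squares
fs=[grab_frame(n) for n in("scene","side")]
np.set_printoptions(precision=4,suppress=True)
# board/mat
for t,z in(("board",.018),("mat",.006)):
    for f in fs:
        m=trace(t,f)[0]["mask"].astype(np.uint8)
        c=max(cv2.findContours(m,0,2)[0],key=cv2.contourArea)
        r=cv2.approxPolyDP(c,0.05*cv2.arcLength(c,True),True)[:,0]
        P=onz(f,r.astype(float),z)
        M=cv2.moments(c); 
        print(t,onz(f,[[M['m10']/M['m00'],M['m01']/M['m00']]],z)[0][:2],"corners",P[:,:2].tolist().__repr__()[:400],"rect",cv2.minAreaRect(onz(f,c[:,0].astype(float),z)[:,:2].astype(np.float32)))
for t in("oil_bottle","sauce_jar"):
    for f in fs:
        print(t,onz(f,[spot_point(t,f)[0]["pixel"]],0)[0])
# orange mask fit
def cone(base,ax):
    ax=ax/np.linalg.norm(ax); u=np.cross(ax,[0,0,1]);u/=np.linalg.norm(u);v=np.cross(ax,u)
    th=np.linspace(0,2*np.pi,60,endpoint=False)
    c=np.outer(np.cos(th),u)+np.outer(np.sin(th),v)
    return np.r_[base+.027*c, base+.124*ax+.046*c]
res=[]
ms=[]
for f in fs:
    hsv=cv2.cvtColor(f["image"],cv2.COLOR_RGB2HSV)
    m=cv2.inRange(hsv,(5,140,100),(17,255,255))
    n,l,s,_=cv2.connectedComponentsWithStats(m)
    for i in range(1,n):
        if s[i,4]>100: print(s[i])
    # choose comp near
    x,y=(298,231) if f is fs[0] else (318,232)
    k=l[y,x]; assert k>0
    ms.append((l==k).astype(np.uint8))
hulls=[cv2.convexHull(np.argwhere(m)[:,::-1].astype(np.float32))[:,0] for m in ms]
def hullext(pts,n=24):
    th=np.linspace(0,2*np.pi,n,endpoint=False);d=np.c_[np.cos(th),np.sin(th)]
    return (pts@d.T).max(0)
def fun(p):
    yaw,el=p[3],p[4]
    ax=np.array([np.cos(el)*np.cos(yaw),np.cos(el)*np.sin(yaw),np.sin(el)])
    P=cone(p[:3],ax)
    return np.concatenate([hullext(proj(f,P))-hullext(h)-0.5 for f,h in zip(fs,hulls)])
b0=tri(fs,[[277,244],[301,222]])
best=None
for yaw in np.linspace(-np.pi,np.pi,12):
    s=least_squares(fun,np.r_[b0,yaw,.17],loss='soft_l1')
    if best is None or s.cost<best.cost: best=s
p=best.x;print("canister base",p[:3],"yaw",p[3],"elev",p[4],best.cost,np.abs(best.fun).max())
ax=np.array([np.cos(p[4])*np.cos(p[3]),np.cos(p[4])*np.sin(p[3]),np.sin(p[4])])
print("mid",p[:3]+.062*ax,"mouth",p[:3]+.124*ax, ax)
```

```text
board [ 0.5895 -0.2754] corners [[0.4568434621229135, -0.3887560381318471], [0.7091987718529936, -0.39237860268373326], [0.7126707152283422, -0.1673588482633548], [0.461535366907842, -0.18148265764986204]] rect ((0.5839695930480957, -0.28051719069480896), (0.2339445799589157, 0.2628389298915863), 89.6552963256836)
board [ 0.5646 -0.2769] corners [[0.7048016992386514, -0.18739636229366485], [0.44998757777098597, -0.16769071926716406], [0.44340500046610437, -0.38342113637995745], [0.6969221672815265, -0.3985735431185131]] rect ((0.573281466960907, -0.2822052836418152), (0.26546600461006165, 0.23696742951869965), 0.2891760766506195)
mat [0.615  0.2942] corners [[0.522541096138063, 0.20433114376296824], [0.6981097519737023, 0.20077047498920753], [0.7002411392851116, 0.3762160974141484], [0.526551595119824, 0.37825020096552353]] rect ((0.6123894453048706, 0.28962358832359314), (0.18277807533740997, 0.18081432580947876), 89.38777160644531)
mat [0.6021 0.2938] corners [[0.6934507326539276, 0.1962809626846973], [0.696072243502589, 0.3732328253618064], [0.5231467816219171, 0.378808746086641], [0.5181970277216292, 0.20371619510094863]] rect ((0.6076455116271973, 0.28706514835357666), (0.1817719042301178, 0.1850663274526596), 89.42163848876953)
oil_bottle [ 0.58  -0.501  0.   ]
oil_bottle [ 0.5643 -0.4902  0.    ]
sauce_jar [0.5607 0.4974 0.    ]
sauce_jar [0.5683 0.4924 0.    ]
[ 273  209   49   40 1015]
[403 145  16  26 280]
[ 296  215   58   42 1530]
canister base [ 0.6167 -0.0512  0.0636] yaw -3.1421908660725077 elev 0.2078235014043915 16.774535905824383 2.7710289643776775
mid [ 0.5561 -0.0512  0.0763] mouth [ 0.4954 -0.0512  0.0891] [-0.9785  0.0006  0.2063]
```

Run:
```python
from h import *
f=grab_frame("wrist"); save(f,"wrist0"); print(f["xyz"],f["attitude"])
```

```text
[ 0.26662632 -0.54305855  0.37396193] [-3.10321144e-01 -4.79064781e-04 -1.24461343e+00]
```

```bash
cat >> h.py <<'E'
np.set_printoptions(precision=4,suppress=True)
C_BASE=np.array([.617,-.0512,.0665]); # base centre
def rpy(e): return R.from_euler('xyz',e)
def goal(a,j):
    a=np.array(a,float);a/=np.linalg.norm(a);j=np.array(j,float);j-=a*(a@j);j/=np.linalg.norm(j)
    return R.from_matrix(np.c_[a,j,np.cross(a,j)])
def turnto(G):
    s=telemetry.read_state();r0=rpy(s["orientation"]);return (G*r0.inv()).as_rotvec()
E
python3 - <<'E'
from h import *
s=telemetry.read_state();r=rpy(s["orientation"]);print(r.as_matrix())
ph=np.radians(30)
for sg in(1,-1):
    G=goal([-np.sin(ph),0,-np.cos(ph)],[0,sg,0]); print(sg,turnto(G))
    G=goal([0,0,-1],[0,sg,0]); print(sg,turnto(G))
c=np.array([-.985,0,.174])
g=C_BASE+.038*c; print("grasp pt",g,"TCP",g+.0187*np.array([-np.sin(ph),0,-np.cos(ph)]))
f=grab_frame("scene"); 
# decoy positions
for px in([323,195],[352,198],[377,263],[364,229]): print(onz(f,[px],.04))
E
```

```text
[[ 0.      0.321  -0.9471]
 [ 0.0001 -0.9471 -0.321 ]
 [-1.     -0.0001 -0.    ]]
1 [0.7307 0.1203 2.7272]
1 [-0.     -0.0002  2.8148]
-1 [-0.0857  0.5189 -0.3192]
-1 [-0.0001  0.     -0.3268]
grasp pt [ 0.5796 -0.0512  0.0731] TCP [ 0.5702 -0.0512  0.0569]
[[ 0.3848 -0.1888  0.04  ]]
[[ 0.3148 -0.1296  0.04  ]]
[[0.404  0.1406 0.04  ]]
[[0.3597 0.007  0.04  ]]
```

View pics/wrist0.png

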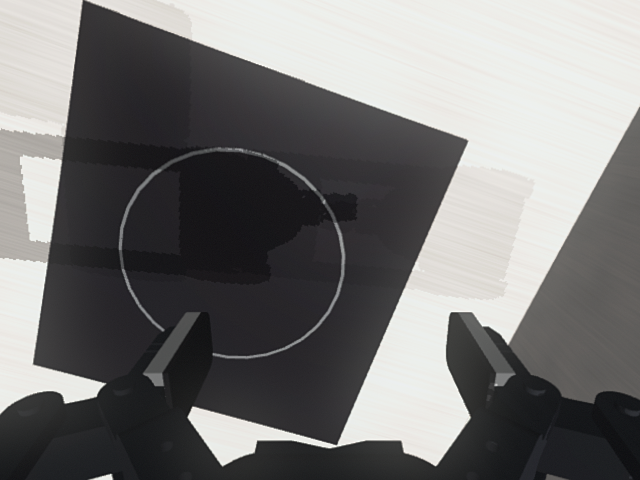

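```bash
python3 -m inch '[[[0,0,-0.1,0.04,0.05,0.04,0.0854],[0,0,-0.2,0.1,0.12,0.08,0.0854],[0,0,-0.327,0.25,0.3,0.08,0.0854],[0,0,-0.327,0.25,0.3,0.08,0.0854],[0,0,-0.327,0.25,0.3,0.08,0.0854],[0,0,-0.327,0.25,0.3,0.08,0.0854],[0,0,-0.327,0.25,0.3,0.08,0.0854],[0,0,-0.327,0.25,0.3,0.08,0.0854],[0,0,-0.327,0.25,0.3,0.08,0.0854],[0,0,-0.327,0.25,0.3,0.08,0.0854],[0,0,-0.327,0.25,0.3,0.08,0.0854]]]'
python3 - <<'E'
from h import *
s=telemetry.read_state();print(s["qpos"],s["tool_pos"],rpy(s["orientation"]).as_matrix())
E
```

```text
time: 3.42
tool_pos: [0.4459, -0.2642, 0.3123]
orientation: [-2.793, 1.567, 0.353]
wrist_force: [0.5, -0.4, 0.3]
finger_gap: 0.0857
[-0.6704  0.1716  1.5684  0.003   1.3998  0.8954] [ 0.4459 -0.2642  0.3123] [[ 0.0033  0.0046 -1.    ]
 [ 0.0012 -1.     -0.0046]
 [-1.     -0.0012 -0.0033]]
```

```bash
python3 -m inch '[[[0,0.12,0,0.03,0.04,0,0.0854],[0,0.24,0,0.06,0.08,0,0.0854],[0,0.36,0,0.09,0.12,0,0.0854],[0,0.48,0,0.13,0.16,-0.03,0.0854],[0,0.524,0,0.174,0.213,-0.07,0.0854],[0,0.524,0,0.174,0.213,-0.07,0.0854],[0,0.524,0,0.174,0.213,-0.07,0.0854],[0,0.524,0,0.174,0.213,-0.07,0.0854]]]'
python3 - <<'E'
from h import *
s=telemetry.read_state();print(s["qpos"],s["tool_pos"],rpy(s["orientation"]).as_matrix())
f=grab_frame("wrist");save(f,"wrist1")
E
```

```text
time: 4.08
tool_pos: [0.6218, -0.0463, 0.2365]
orientation: [-0.014, 1.046, 3.137]
wrist_force: [-0.8, 0.5, -0.3]
finger_gap: 0.0856
[-0.1433  0.7016  1.0156 -0.0746  1.9443  1.409 ] [ 0.6218 -0.0463  0.2365] [[-0.5012  0.0079 -0.8653]
 [ 0.0022 -0.9999 -0.0104]
 [-0.8653 -0.0071  0.5011]]
```

View pics/wrist1.png

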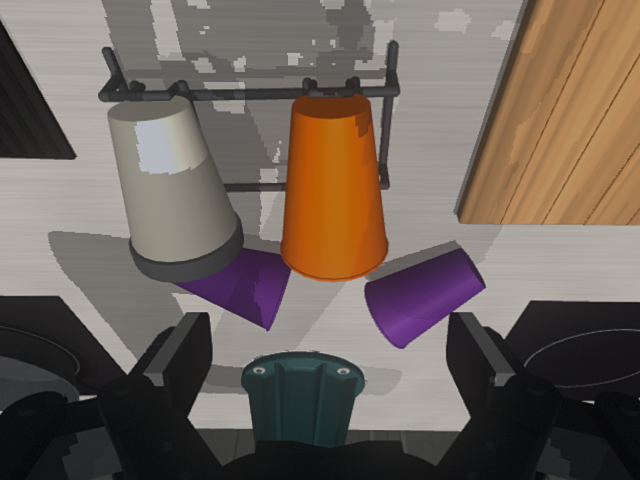

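```bash
cat > fk.py <<'E'
from h import *
from scipy.optimize import least_squares
D=[([-1.35910682,.35953,1.51141743,0,1.2725,-.1150932],[.19245,-.56759,.23044]),
([-.6704,.1716,1.5684,.003,1.3998,.8954],[.4459,-.2642,.3123]),
([-.1433,.7016,1.0156,-.0746,1.9443,1.409],[.6218,-.0463,.2365])]
def rot(q,s4=1,s6=1):
    return (R.from_rotvec([0,0,q[0]])*R.from_rotvec([0,q[1]+q[2],0])*R.from_rotvec([0,0,s4*q[3]])*R.from_rotvec([0,q[4],0])*R.from_rotvec([0,0,s6*q[5]]))
def pos(q,p,s4=1,s6=1):
    a0,h,L2,L3,e,d,L=p
    Rz=R.from_rotvec([0,0,q[0]])
    v=np.array([a0,d,h])+R.from_rotvec([0,q[1],0]).apply([0,0,L2])+R.from_rotvec([0,q[1]+q[2],0]).apply([e,0,L3])
    return Rz.apply(v)+rot(q,s4,s6).apply([0,0,L])
E
python3 - <<'E'
from fk import *
M=[[[0,.321,-.9471],[0,-.9471,-.321],[-1,0,0]],[[.0033,.0046,-1],[.0012,-1,-.0046],[-1,-.0012,-.0033]],[[-.5012,.0079,-.8653],[.0022,-.9999,-.0104],[-.8653,-.0071,.5011]]]
for s4 in(1,-1):
  for s6 in(1,-1):
    print(s4,s6,[(rot(q,s4,s6).inv()*R.from_matrix(m)).as_rotvec() for (q,_),m in zip(D,M)])
for s4 in (1,-1):
  s=least_squares(lambda p:np.r_[np.concatenate([pos(q,p,s4)-t for q,t in D]),1e-3*(p-np.array([0,.3,.4,.4,0,.07,.25]))],[0,.3,.4,.4,0,.07,.25]);print(s4,s.x,s.cost,s.fun)
E
```

```text
1 1 [array([ 1.2085, -1.2107,  1.2105]), array([ 1.2091, -1.2092,  1.2091]), array([ 1.2091, -1.2092,  1.2092])]
1 -1 [array([ 1.0371, -1.3107,  1.0393]), array([-2.1051, -0.2324, -2.1053]), array([-1.4434, -1.0383, -1.4435])]
-1 1 [array([ 1.2085, -1.2107,  1.2105]), array([ 1.2093, -1.2026,  1.2082]), array([ 1.1981, -1.3005,  1.3402])]
-1 -1 [array([ 1.0371, -1.3107,  1.0393]), array([-2.102 , -0.2381, -2.111 ]), array([-1.4654, -0.9656, -1.2948])]
1 [-0.0001  0.2672  0.6115  0.4337  0.1129  0.0689  0.3731] 3.844338862644323e-08 [-0.      0.     -0.     -0.     -0.      0.     -0.      0.     -0.
 -0.     -0.      0.0002  0.      0.0001 -0.      0.0001]
-1 [ 0.0829 -0.3558  0.2356  0.3133 -0.4441  0.0614 -0.0362] 0.00042218229086102364 [-0.0071 -0.0027  0.0021 -0.0106 -0.0024 -0.0147  0.0079  0.015   0.0126
  0.0001 -0.0007 -0.0002 -0.0001 -0.0004 -0.     -0.0003]
```

```bash
cat >> fk.py <<'E'
OFF=R.from_rotvec(np.array([1,-1,1])*1.2092)
P0=np.array([-0.0001,.2672,.6115,.4337,.1129,.0689,.3731])
lo=np.array([-2.97,-1.01,.21,-.96,.2,-2.98]);hi=np.array([2.97,2.36,2.38,4.11,2.71,2.98])
def ik(tcp,G,q0,p=P0):
    def f(q): return np.r_[10*(pos(q,p)-tcp),((rot(q)*OFF).inv()*G).as_rotvec()]
    s=least_squares(f,np.clip(q0,lo+1e-3,hi-1e-3),bounds=(lo,hi)); return s.x,np.abs(s.fun).max()
def pts(q,p=P0):
    a0,h,L2,L3,e,d,L=p;Rz=R.from_rotvec([0,0,q[0]])
    s=np.array([a0,d,h]);E=s+R.from_rotvec([0,q[1],0]).apply([0,0,L2]);W=E+R.from_rotvec([0,q[1]+q[2],0]).apply([e,0,L3])
    return Rz.apply(E),Rz.apply(W)
GD=.038   # grasp distance from base
def toolpose(mouth,psi,dip,delta):
    """mouth centre, canister heading azimuth pi+psi, dip of axis below level (rad), delta = angle tool below horizontal when dip=90"""
    y=np.array([-np.sin(psi),np.cos(psi),0]); h=-np.array([np.cos(psi),np.sin(psi),0])
    c=np.cos(dip)*h-np.sin(dip)*np.array([0,0,1])
    # a: at dip 90 a=(cospsi cosd,.., -sind); rotate about +y(psi) by dip-90
    a=R.from_rotvec(-y*(np.pi/2-dip)*-1 if False else y*(np.pi/2-dip)).apply(-h*np.cos(delta)-np.sin(delta)*np.array([0,0,1]))
    g=mouth-c*(.124-GD)
    return g+.0187*a, goal(a,-y), a, c
E
python3 - <<'E'
from fk import *
B=np.array([.579,-.281,.018])
q0=np.array([-.1433,.7016,1.0156,-.0746,1.9443,1.409])
d=np.radians(20)
# check at rack
m=C_BASE+.124*np.array([-.985,0,.174])
t,G,a,c=toolpose(m,0,np.radians(-10),d);print("rack",t,a,c); qr,e=ik(t,G,q0);print(qr,e)
for dl in(10,20,30):
 for psi in(-60,-30,0,30,45,60,75):
  d=np.radians(dl); ps=np.radians(psi)
  q=qr.copy(); out=[]
  bad=0
  for s in np.linspace(0,1,6): # carry
    t,G,a,c=toolpose(m+(B+[.06,0,.1]-m)*s+[0,0,.1*(s>0)*(s<1)],ps*s,np.radians(-10),d); q,e=ik(t,G,q);bad=max(bad,e)
  qc=q
  for dip in range(-10,91,10):
    dp=np.radians(dip)
    t,G,a,c=toolpose(B+[0,0,.046*np.cos(dp)+.003],ps,dp,d); q,e=ik(t,G,q);bad=max(bad,e)
  E,W=pts(q); print(dl,psi,"err %.4f"%bad,q,"W",W,"E",E)
E
```

```text
rack [ 0.5702 -0.0512  0.0569] [-0.5    0.    -0.866] [-0.9848  0.      0.1736]
[-0.1585  0.7956  1.3003 -0.079   1.5639  1.4338] 4.18332035678759e-13
10 -60 err 0.7927 [-0.37    0.4732  1.9056 -0.96    0.4543  2.98  ] W [ 0.4879 -0.1154  0.42  ] E [ 0.2846 -0.0365  0.8115]
10 -30 err 0.0673 [-0.5804  1.1372  2.38    3.1     1.787  -1.5888] W [ 0.2809 -0.1018  0.1621] E [ 0.5017 -0.2466  0.5241]
10 0 err 0.0000 [-1.0758  1.0246  2.2416  2.0817  1.4564 -1.681 ] W [ 0.23   -0.281   0.1685] E [ 0.3088 -0.427   0.5849]
10 30 err 0.0000 [-1.1545  0.964   1.8643  1.4149  1.4377 -1.2564] W [ 0.2767 -0.4555  0.1685] E [ 0.2661 -0.4315  0.6159]
10 45 err 0.0000 [-1.1197  0.989   1.6522  1.1952  1.5735 -1.1004] W [ 0.3322 -0.5278  0.1685] E [ 0.2847 -0.4297  0.6032]
10 60 err 0.0000 [-1.0617  1.0361  1.4366  1.0337  1.7485 -0.9991] W [ 0.4045 -0.5833  0.1685] E [ 0.3166 -0.4258  0.5788]
10 75 err 0.0000 [-0.9894  1.0967  1.2225  0.909   1.941  -0.9434] W [ 0.4887 -0.6181  0.1685] E [ 0.3563 -0.4167  0.5464]
20 -60 err 0.6252 [-0.3765  0.4772  1.9125 -0.96    0.4372  2.98  ] W [ 0.4852 -0.1178 
[... 936 characters left out ...]
.3284  3.0692  0.9555 -1.5631] W [ 0.3132 -0.1275  0.2842] E [ 0.3734 -0.168   0.7264]
30 0 err 0.0000 [-0.9786  0.7068  2.2069  2.033   0.9319 -1.3351] W [ 0.2721 -0.281   0.2842] E [ 0.2788 -0.291   0.7322]
30 30 err 0.0000 [-1.0752  0.7446  1.8786  1.2697  1.1348 -0.9927] W [ 0.3132 -0.4345  0.2842] E [ 0.2576 -0.3317  0.7169]
30 45 err 0.0000 [-1.0544  0.7931  1.6898  1.0418  1.3135 -0.9145] W [ 0.362  -0.498   0.2842] E [ 0.275  -0.3448  0.6963]
30 60 err 0.0000 [-1.0091  0.8529  1.4978  0.875   1.5065 -0.8891] W [ 0.4255 -0.5468  0.2842] E [ 0.3036 -0.353   0.6694]
30 75 err 0.0000 [-0.948   0.9185  1.3089  0.7419  1.7005 -0.9046] W [ 0.4996 -0.5775  0.2842] E [ 0.3394 -0.3544  0.6384]
```

Run:
```python
from fk import *
f=grab_frame("wrist");s=telemetry.read_state()
hsv=cv2.cvtColor(f["image"],cv2.COLOR_RGB2HSV)
m=cv2.inRange(hsv,(5,170,60),(14,255,255));n,l,st,_=cv2.connectedComponentsWithStats(m)
m=(l==l[200,335]).astype(np.uint8)
h=cv2.convexHull(np.argwhere(m)[:,::-1].astype(np.float32))[:,0]
def cone(base,ax):
    u=np.cross(ax,[0,0,1]);u/=np.linalg.norm(u);v=np.cross(ax,u)
    th=np.linspace(0,2*np.pi,80,endpoint=False);c=np.outer(np.cos(th),u)+np.outer(np.sin(th),v)
    return np.r_[base+.027*c, base+.124*ax+.046*c]
th=np.linspace(0,2*np.pi,36,endpoint=False);d=np.c_[np.cos(th),np.sin(th)]
def fun(p):
    el=np.radians(10);ax=np.array([np.cos(el)*np.cos(p[3]),np.cos(el)*np.sin(p[3]),np.sin(el)])
    return (proj(f,cone(p[:3],ax))@d.T).max(0)-(h@d.T).max(0)-.5
r=least_squares(fun,[.617,-.051,.067,np.pi],loss='soft_l1');print(r.x,r.cost)
# with height fixed mid .078 -> base z .0672
r=least_squares(lambda p:fun([p[0],p[1],.0672,p[2]]),[.617,-.051,np.pi],loss='soft_l1');print(r.x,r.cost)
print(s["qpos"],s["tool_pos"])
# joint rates during tip
B=np.array([.579,-.281,.018]);qr=np.array([-.1585,.7956,1.3003,-.079,1.5639,1.4338])
for dl in(20,25):
 for psi in(15,30,45):
  d0=np.radians(dl);ps=np.radians(psi);q=qr.copy()
  for k in np.linspace(0,1,6):
    t,G,a,c=toolpose(np.array([.5,-.05,.25])*(1-k)+k*(B+[.03,0,.06]),ps*k,np.radians(-10),d0);q,e=ik(t,G,q)
  prev=q;mx=np.zeros(6)
  for dip in range(-10,91,5):
    dp=np.radians(dip);t,G,a,c=toolpose(B+[0,0,.046*np.cos(dp)+.003],ps,dp,d0);q,e=ik(t,G,prev)
    if dip>-10: mx=np.maximum(mx,np.abs(q-prev))
    prev=q
  print(dl,psi,mx/5*86/np.array([2.39,2.39,3.14,3.14,3.14,3.14]))
```

```text
[ 0.7466 -0.0469  0.2763  3.1475] 1904.39515608974
[ 0.7203 -0.0424  3.1477] 8818.594858779777
[-0.1479  0.6959  1.0172 -0.0789  1.9465  1.4067] [ 0.62   -0.0503  0.2402]
20 15 [0.3755 0.5179 0.3627 1.0654 0.5637 1.2324]
20 30 [0.3865 0.4379 0.2833 0.7505 0.4345 0.8698]
20 45 [0.3879 0.3976 0.1975 0.6074 0.3766 0.6668]
25 15 [0.3842 0.483  0.3699 1.066  0.5536 1.2395]
25 30 [0.3938 0.4136 0.289  0.7485 0.4195 0.8741]
25 45 [0.3943 0.381  0.2017 0.6051 0.3649 0.6692]
```

Run:
```python
from fk import *
f=grab_frame("wrist")
hsv=cv2.cvtColor(f["image"],cv2.COLOR_RGB2HSV)
m=cv2.inRange(hsv,(5,170,60),(14,255,255));m[:, :275]=0;m[:,392:]=0;m[300:]=0
n,l,st,_=cv2.connectedComponentsWithStats(m);m=(l==l[200,335]).astype(np.uint8)
h=cv2.convexHull(np.argwhere(m)[:,::-1].astype(np.float32))[:,0];print(h.min(0),h.max(0))
def cone(base,ax):
    u=np.cross(ax,[0,0,1]);u/=np.linalg.norm(u);v=np.cross(ax,u)
    th=np.linspace(0,2*np.pi,80,endpoint=False);c=np.outer(np.cos(th),u)+np.outer(np.sin(th),v)
    return np.r_[base+.027*c, base+.124*ax+.046*c]
th=np.linspace(0,2*np.pi,36,endpoint=False);d=np.c_[np.cos(th),np.sin(th)]
def fun(p):
    el=np.radians(10);ax=np.array([np.cos(el)*np.cos(p[3]),np.cos(el)*np.sin(p[3]),np.sin(el)])
    return (proj(f,cone(p[:3],ax))@d.T).max(0)-(h@d.T).max(0)-.5
r=least_squares(fun,[.617,-.051,.067,np.pi],loss='soft_l1');print(r.x,r.cost)
```

```text
[0. 0.] [639. 479.]
[ 0.7458 -0.049   0.2784  3.1457] 1909.2071840258934
```

Run:
```python
from fk import *
f=grab_frame("wrist");h3=cv2.cvtColor(f["image"],cv2.COLOR_RGB2HSV)
print(h3[[120,160,200,250],335])
m=cv2.inRange(h3,(4,120,40),(20,255,255));m[:, :275]=0;m[:,395:]=0;m[300:]=0
n,l,st,_=cv2.connectedComponentsWithStats(m);k=1+np.argmax(st[1:,4]);print(st[k]);m=l==k
h=cv2.convexHull(np.argwhere(m)[:,::-1].astype(np.float32))[:,0]
def cone(base,ax):
    u=np.cross(ax,[0,0,1]);u/=np.linalg.norm(u);v=np.cross(ax,u)
    th=np.linspace(0,2*np.pi,80,endpoint=False);c=np.outer(np.cos(th),u)+np.outer(np.sin(th),v)
    return np.r_[base+.027*c, base+.124*ax+.046*c]
th=np.linspace(0,2*np.pi,36,endpoint=False);d=np.c_[np.cos(th),np.sin(th)]
def fun(p):
    el=np.radians(10);ax=np.array([np.cos(el)*np.cos(p[3]),np.cos(el)*np.sin(p[3]),np.sin(el)])
    return (proj(f,cone(p[:3],ax))@d.T).max(0)-(h@d.T).max(0)-.5
r=least_squares(fun,[.617,-.051,.067,np.pi],loss='soft_l1');print(r.x,r.cost)
r=least_squares(lambda p:fun([p[0],p[1],.0672,p[2]]),[.617,-.051,np.pi],loss='soft_l1');print(r.x,r.cost)
```

```text
[[ 15 232 181]
 [ 16 238 182]
 [ 16 241 182]
 [ 15 227 183]]
[  275    87   107   189 16477]
[ 0.6173 -0.0465  0.0681  3.1744] 4.263820583481952
[ 0.6166 -0.0465  3.1744] 5.517803336112136
```

```bash
python3 -m inch '[[[0,0,0,0.003,0.001,-0.03,0.0854],[0,0,0,0.005,0.001,-0.06,0.0854],[0,0,0,0.005,0.001,-0.088,0.0854],[0,0,0,-0.01,0.001,-0.112,0.0854],[0,0,0,-0.025,0.001,-0.138,0.0854],[0,0,0,-0.04,0.001,-0.164,0.0854],[0,0,0,-0.046,0.001,-0.176,0.0854],[0,0,0,-0.05,0.001,-0.183,0.0854],[0,0,0,-0.05,0.001,-0.183,0.0854]]]'
python3 - <<'E'
from h import *
f=grab_frame("wrist");save(f,"wrist2");g=grab_frame("side");save(g,"side2")
s=telemetry.read_state();print(s["qpos"],s["tool_pos"],rpy(s["orientation"]).as_matrix()[:,:2])
E
```

```text
time: 5.03
tool_pos: [0.568, -0.0528, 0.0601]
orientation: [-0.005, 1.049, 3.138]
wrist_force: [-0.3, 0.2, -0.1]
finger_gap: 0.0857
[-0.161   0.7876  1.3024 -0.0786  1.5644  1.4287] [ 0.5705 -0.0525  0.0613] [[-0.4953  0.0016]
 [ 0.0009 -1.    ]
 [-0.8687 -0.0019]]
```

View pics/wrist2.png

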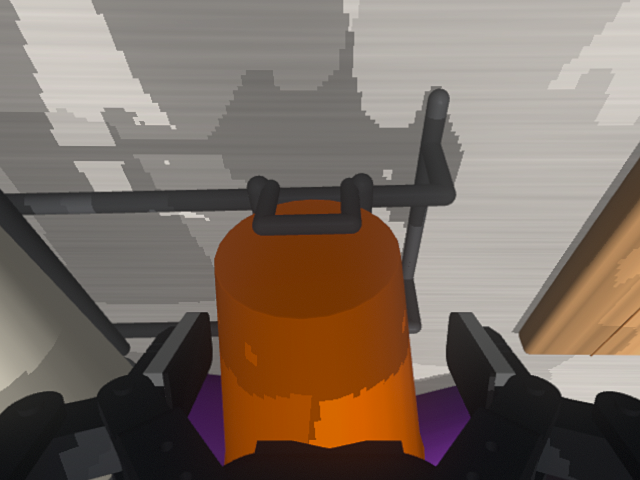

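View pics/side2.png

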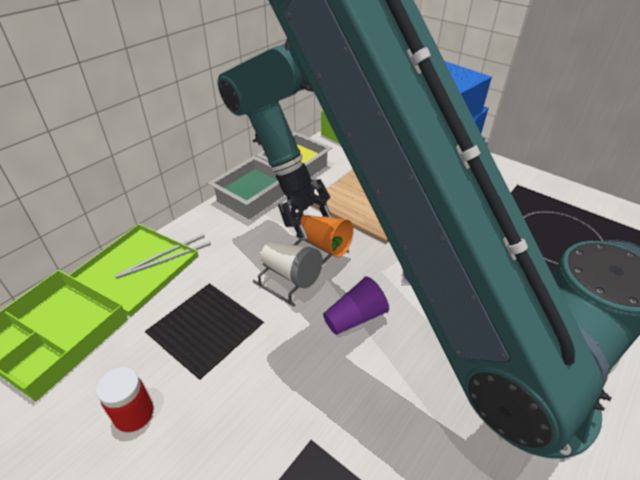

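```bash
python3 -m inch '[[[0,0,0,-0.003,0.005,-0.008,0.0854],[0,0,0,-0.003,0.005,-0.008,0.0854],[0,0,0,-0.003,0.005,-0.008,0.05],[0,0,0,-0.003,0.005,-0.008,0.05],[0,0,0,-0.003,0.005,-0.008,0.05],[0,0,0,-0.003,0.005,-0.008,0.05],[0,0,0,-0.003,0.005,-0.008,0.05],[0,0,0,-0.003,0.005,-0.008,0.05]]]' 60
python3 - <<'E'
from h import *
f=grab_frame("wrist");save(f,"wrist3")
s=telemetry.read_state();print(s["qpos"],s["tool_pos"],s["wrist_force"],s["finger_gap"])
E
```

```text
time: 5.8
tool_pos: [0.5686, -0.0482, 0.0547]
orientation: [-0.001, 1.054, -3.14]
wrist_force: [1.3, -0.9, 6.4]
finger_gap: 0.0653
[-0.1551  0.7916  1.3129 -0.0771  1.5485  1.435 ] [ 0.5686 -0.0482  0.0547] [ 0.3116 -1.4701  5.9763] 0.06566170097615157
```

View pics/wrist3.png

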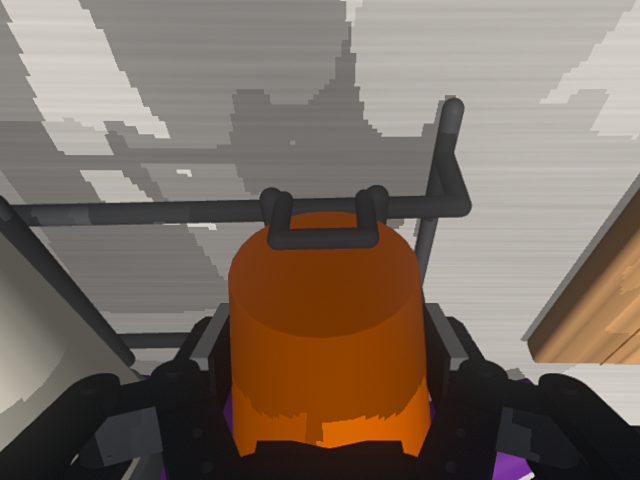

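```bash
cat > plan.py <<'E'
from fk import *
D+=[([-.161,.7876,1.3024,-.0786,1.5644,1.4287],[.5705,-.0525,.0613]),([-.1551,.7916,1.3129,-.0771,1.5485,1.435],[.5686,-.0482,.0547]),([-.1479,.6959,1.0172,-.0789,1.9465,1.4067],[.62,-.0503,.2402])]
P1=least_squares(lambda p:np.r_[np.concatenate([pos(q,p)-t for q,t in D]),1e-4*(p-P0)],P0).x
d20=np.radians(20)
E
python3 - <<'E'
from plan import *
print(P1)
s=telemetry.read_state();G0=rpy(s["orientation"]);t0=s["tool_pos"];q=s["qpos"]
# actual delta: angle between a and c(assume elev 10)
a=G0.as_matrix()[:,0];print("lean",np.degrees(np.arctan2(-a[0],-a[2])))
d=np.radians(np.degrees(np.arctan2(-a[0],-a[2]))-10);print("delta",np.degrees(d))
dirh=-np.array([np.cos(np.pi/4),np.sin(np.pi/4),0])
B=np.array([.579,-.281,.018])
Piv=B-.071*dirh
def mouth(piv,dip,gap=.004): # lower rim at piv + gap
    low=np.cos(dip)*np.array([0,0,1])-0+ -np.sin(dip)*(-dirh)*1  # direction from lower rim to mouth centre
    return piv+.046*(np.array([0,0,1])*np.cos(dip)+dirh*np.sin(dip))+[0,0,gap]
for name,m,psi,dip in[("lift",C_BASE+.124*np.array([-.985,0,.174])+[0,0,.15],0,-12),("above",mouth(Piv,np.radians(-12))+[0,0,.13],45,-12),("low",mouth(Piv,np.radians(-8)),45,-8)]+[("dip",mouth(Piv,np.radians(k)),45,k) for k in (0,10,20,30)]+[("end",mouth(B-.046*dirh,np.pi/2),45,90)]:
    t,G,a,c=toolpose(m,np.radians(psi),np.radians(dip),d); q,e=ik(t,G,q,P1);E,W=pts(q,P1)
    print(name,dip,"shift",t-t0,"turn",(G*G0.inv()).as_rotvec(),"q",q,round(e,5),"W",W)
E
```

```text
[0.     0.2665 0.6111 0.4336 0.1122 0.0689 0.3727]
lean 29.594329577569127
delta 19.594329577569127
lift -12 shift [ 0.0006 -0.003   0.1496] turn [-0.0006  0.0349 -0.0025] q [-0.1569  0.6637  1.1832 -0.085   1.8397  1.4142] 0.0 W [ 0.7644 -0.0512  0.5217]
above -12 shift [ 0.12   -0.1233  0.1085] turn [-0.0143  0.0329  0.7829] q [-0.1238  0.7869  1.0373 -0.4283  1.669   0.6959] 0.0 W [ 0.8266 -0.0334  0.4806]
low -8 shift [ 0.1193 -0.124  -0.0157] turn [ 0.0132 -0.0333  0.7828] q [-0.1468  0.8715  1.152  -0.385   1.431   0.7537] 0.0 W [ 0.8099 -0.0501  0.3693]
dip 0 shift [ 0.117  -0.1262 -0.0043] turn [ 0.0682 -0.1656  0.7809] q [-0.1993  0.7958  1.2337 -0.2928  1.3172  0.6894] 0.0 W [ 0.774  -0.086   0.4015]
dip 10 shift [ 0.1127 -0.1306  0.0091] turn [ 0.1369 -0.3309  0.7747] q [-0.2774  0.7127  1.3315 -0.1579  1.1838  0.574 ] 0.0 W [ 0.7252 -0.1348  0.4313]
dip 20 shift [ 0.1067 -0.1365  0.0212] turn [ 0.2056 -0.496   0.7645] q [-0.369   0.6464  1.4224  0.0074  1.0699  0.4129] 0.0 W [ 0.6735 -0.1865  0.4486]
dip 30 shift [ 0.0994 -0.1438  0.0317] turn [ 0.2742 -0.6611  0.75  ] q [-0.4724  0.601   1.5045  0.2071  0.9896  0.2031] 0.0 W [ 0.6204 -0.2396  0.453 ]
end 90 shift [ 0.0229 -0.2203  0.047 ] turn [ 0.6829 -1.6439  0.5695] q [-1.0959  0.8892  1.6767  1.1292  1.4459 -1.021 ] 0.0 W [ 0.3432 -0.5168  0.2267]
```

```bash
python3 -m inch '[[[0,0.005,0,0,0,0.005,0.05],[0,0.01,0,0,0,0.015,0.05],[0,0.02,0,0,0,0.03,0.05],[0,0.03,0,0,0,0.048,0.05],[0,0.035,0,0,0,0.066,0.05],[0,0.035,0,0,0,0.084,0.05],[0,0.035,0,0,0,0.1,0.05],[0,0.035,0,0,0,0.112,0.05],[0,0.035,0,0,0,0.118,0.05],[0,0.035,0,0,0,0.12,0.05]]]'
python3 - <<'E'
from h import *
f=grab_frame("side");save(f,"side4")
s=telemetry.read_state();print(s["qpos"],s["tool_pos"],s["wrist_force"],s["finger_gap"])
E
```

```text
time: 6.68
tool_pos: [0.5692, -0.0482, 0.1759]
orientation: [-0.001, 1.021, -3.14]
wrist_force: [-0.3, -0.6, -2.0]
finger_gap: 0.0653
[-0.1527  0.6874  1.2109 -0.0825  1.7876  1.4202] [ 0.5689 -0.0482  0.1754] [ 0.618  -1.2553 -2.3309] 0.06507778297775188
```

View pics/side4.png

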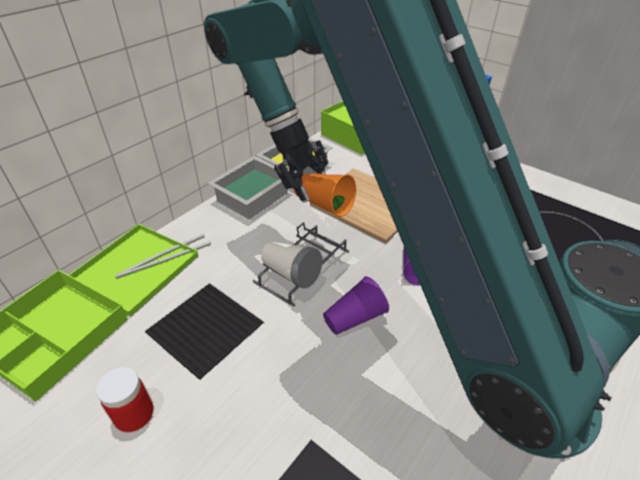

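```bash
python3 -m inch '[[[0,0,0.01,0.001,-0.001,0,0.05],[0,0,0.03,0.005,-0.005,0,0.05],[0,0,0.07,0.011,-0.011,0,0.05],[0,0,0.125,0.019,-0.02,0,0.05],[0,0,0.19,0.029,-0.03,0,0.05],[0,0,0.26,0.04,-0.041,-0.002,0.05],[0,0,0.33,0.05,-0.052,-0.006,0.05],[0,0,0.4,0.061,-0.063,-0.012,0.05],[0,0,0.47,0.072,-0.074,-0.02,0.05],[0,0,0.54,0.083,-0.085,-0.028,0.05],[0,0,0.605,0.092,-0.095,-0.037,0.05],[0,0,0.667,0.102,-0.104,-0.046,0.05],[0,0,0.715,0.109,-0.112,-0.053,0.05],[0,0,0.755,0.115,-0.118,-0.06,0.05],[0,0,0.777,0.119,-0.122,-0.064,0.05],[0,0,0.785,0.12,-0.123,-0.066,0.05],[0,0,0.785,0.12,-0.123,-0.066,0.05]]]'
python3 - <<'E'
from h import *
f=grab_frame("side");save(f,"side5");g=grab_frame("scene");save(g,"scene5")
s=telemetry.read_state();print(s["qpos"],s["tool_pos"],s["orientation"],s["wrist_force"],s["finger_gap"])
a=f["image"][140:290,260:460];b=g["image"][140:290,190:390]
cv2.imwrite("pics/c5.png",cv2.vconcat([cv2.resize(x,(400,300),interpolation=2) for x in(a,b)])[:,:,::-1])
E
```

```text
time: 8.15
tool_pos: [0.6884, -0.1711, 0.1083]
orientation: [-0.004, 1.019, -2.358]
wrist_force: [-0.4, -1.3, -1.3]
finger_gap: 0.0653
[-0.1235  0.8343  1.0753 -0.4255  1.5909  0.7299] [ 0.6887 -0.171   0.1094] [-0.0018  1.0202 -2.3563] [-0.5731 -0.5186 -0.6219] 0.06519753548530192
```

View pics/c5.png

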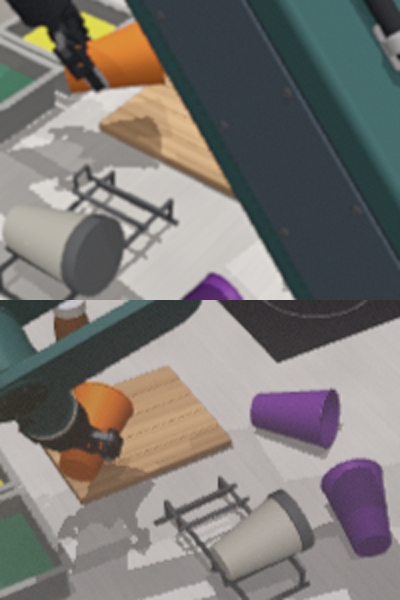

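```bash
cat >> plan.py <<'E'
t0=np.array([.5686,-.0482,.0547]);G0=rpy([-.001,1.054,-3.14])
el=np.radians(10)
Cb0=np.array([.617,-.048,.067]);c0=np.array([-np.cos(el),0,np.sin(el)])
lb=G0.inv().apply(Cb0-t0);lc=G0.inv().apply(c0)   # canister in tool frame
def can(s): 
    r=rpy(s["orientation"]);b=s["tool_pos"]+r.apply(lb);c=r.apply(lc);return b,c,b+.124*c
def tool_for(mouth,psi,dip):
    # orientation: canister yaw psi, dip
    G=R.from_rotvec([0,0,psi])*R.from_rotvec([0,-(dip+el),0])*G0
    return mouth-.124*G.apply(lc)-G.apply(lb),G
def ring(b,c,r,o):
    u=np.cross(c,[0,0,1.]) if abs(c[2])<.99 else np.array([1.,0,0]);u/=np.linalg.norm(u);v=np.cross(c,u);th=np.linspace(0,2*np.pi,40)
    return b+o*c+r*(np.outer(np.cos(th),u)+np.outer(np.sin(th),v))
def overlay(f,s,name,box,k=3):
    b,c,m=can(s);im=cv2.resize(f["image"][box[1]:box[3],box[0]:box[2]],None,fx=k,fy=k,interpolation=2)[:,:,::-1].copy()
    for o,r in((0,.027),(.124,.046)):
        p=(proj(f,ring(b,c,r,o))-[box[0],box[1]]+.5)*k
        cv2.polylines(im,[p.astype(np.int32)],False,(255,255,0),1)
    cv2.imwrite("pics/%s.png"%name,im)
def mouth_at(piv,dip,h,gap=.004): return np.array(piv)+.046*(np.array([0,0,1])*np.cos(dip)+h*np.sin(dip))+[0,0,gap]
E
python3 - <<'E'
from plan import *
s=telemetry.read_state();f=grab_frame("scene");overlay(f,s,"ov5",(180,140,340,260),4)
b,c,m=can(s);print("base",b,"c",c,"mouth",m)
h=-np.array([1,1,0])/2**.5;B=np.array([.579,-.281,.018]);Piv=B-.071*h
G=rpy(s["orientation"])
q=s["qpos"]
for k in(-8,0,10,20,30,45,60,75,90):
    t,g=tool_for(mouth_at(Piv,np.radians(k),h),np.pi/4,np.radians(k));q,e=ik(t,g,q,P1)
    print(k,t-s["tool_pos"],(g*G.inv()).as_rotvec(),round(e,4))
E
```

```text
base [ 0.7231 -0.1364  0.1201] c [-0.6925 -0.6912  0.2068] mouth [ 0.6372 -0.2221  0.1457]
-8 [-0.0019 -0.0025 -0.0731] [ 0.0483 -0.0488  0.001 ] 0.0
0 [-0.0039 -0.0044 -0.0619] [ 0.147  -0.1476  0.001 ] 0.0
10 [-0.0078 -0.0084 -0.0487] [ 0.2703 -0.2711  0.0009] 0.0
20 [-0.0134 -0.014  -0.0366] [ 0.3937 -0.3946  0.0009] 0.0
30 [-0.0203 -0.0209 -0.0261] [ 0.517  -0.518   0.0008] 0.0
45 [-0.0329 -0.0334 -0.0139] [ 0.7021 -0.7032  0.0007] 0.0
60 [-0.0472 -0.0478 -0.0067] [ 0.8871 -0.8884  0.0006] 0.0
75 [-0.0624 -0.063  -0.005 ] [ 1.0722 -1.0736  0.0005] 0.0
90 [-0.0774 -0.078  -0.0089] [ 1.2572 -1.2588  0.0004] 0.0
```

View pics/ov5.png

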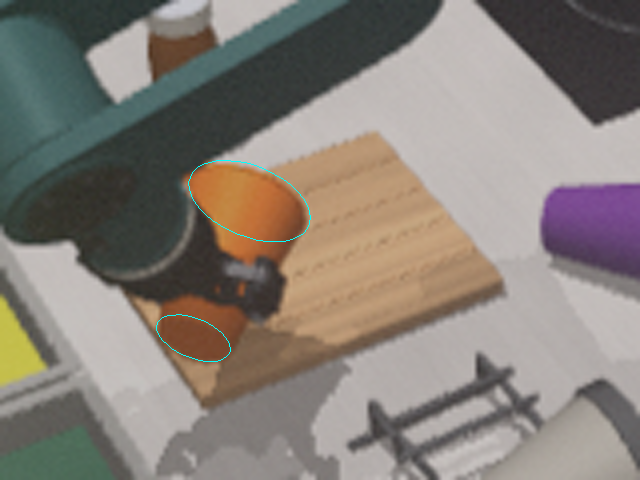

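```bash
python3 -m inch '[[[0.005,-0.005,0,0,0,-0.004,0.05],[0.01,-0.01,0,0,0,-0.013,0.05],[0.02,-0.02,0,-0.001,-0.001,-0.026,0.05],[0.03,-0.03,0,-0.001,-0.001,-0.04,0.05],[0.04,-0.04,0,-0.002,-0.002,-0.053,0.05],[0.048,-0.048,0,-0.002,-0.002,-0.063,0.05],[0.048,-0.048,0,-0.002,-0.002,-0.07,0.05],[0.048,-0.048,0,-0.002,-0.002,-0.073,0.05],[0.07,-0.07,0,-0.003,-0.003,-0.071,0.05],[0.1,-0.1,0,-0.003,-0.003,-0.068,0.05],[0.147,-0.147,0,-0.004,-0.004,-0.062,0.05],[0.147,-0.147,0,-0.004,-0.004,-0.062,0.05]]]'
python3 - <<'E'
from plan import *
s=telemetry.read_state();f=grab_frame("scene");overlay(f,s,"ov6",(180,140,340,260),4)
print(can(s),s["tool_pos"],s["wrist_force"])
E
```

```text
time: 9.3
tool_pos: [0.6853, -0.1768, 0.0503]
orientation: [0.009, 1.231, -2.348]
wrist_force: [0.2, 0.3, -1.4]
finger_gap: 0.0654
(array([ 0.7173, -0.1445,  0.0709]), array([-0.7087, -0.7055, -0.0026]), array([ 0.6294, -0.232 ,  0.0706])) [ 0.6853 -0.1768  0.0503] [ 0.1856  0.3099 -1.4348]
```

View pics/ov6.png

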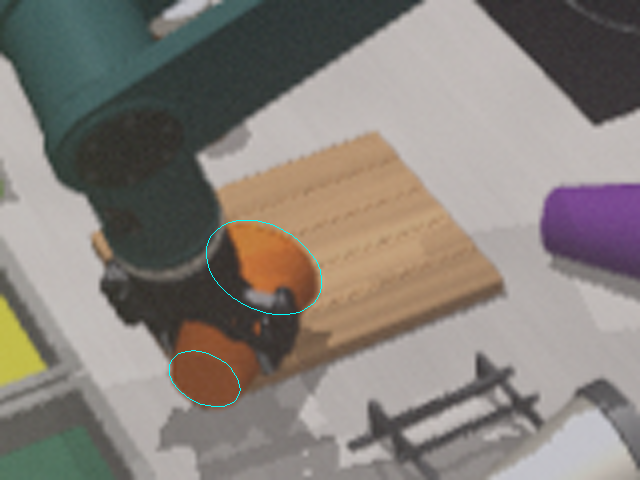

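```bash
python3 -m inch '[[[0.025,-0.025,0,-0.001,-0.001,0.003,0.05],[0.049,-0.049,0,-0.001,-0.001,0.005,0.05],[0.074,-0.074,0,-0.002,-0.002,0.008,0.05],[0.099,-0.099,0,-0.003,-0.003,0.011,0.05],[0.123,-0.123,0,-0.004,-0.004,0.013,0.05],[0.148,-0.148,0,-0.005,-0.005,0.016,0.05],[0.148,-0.148,0,-0.005,-0.005,0.016,0.05],[0.148,-0.148,0,-0.005,-0.005,0.016,0.05]]]'
python3 - <<'E'
from plan import *
s=telemetry.read_state();f=grab_frame("scene");overlay(f,s,"ov7",(180,140,340,260),4);g=grab_frame("side");save(g,"side7")
print(can(s)[1:],s["wrist_force"])
E
```

```text
time: 10.02
tool_pos: [0.6803, -0.1815, 0.0657]
orientation: [0.018, 1.436, -2.339]
wrist_force: [0.3, 0.4, -0.6]
finger_gap: 0.0652
(array([-0.6939, -0.6899, -0.2064]), array([ 0.6227, -0.2385,  0.0696])) [ 0.3166  0.368  -0.6394]
```

View pics/ov7.png

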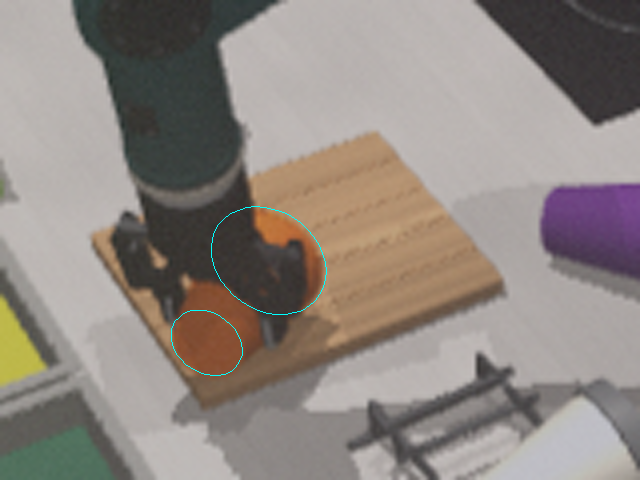

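View pics/side7.png

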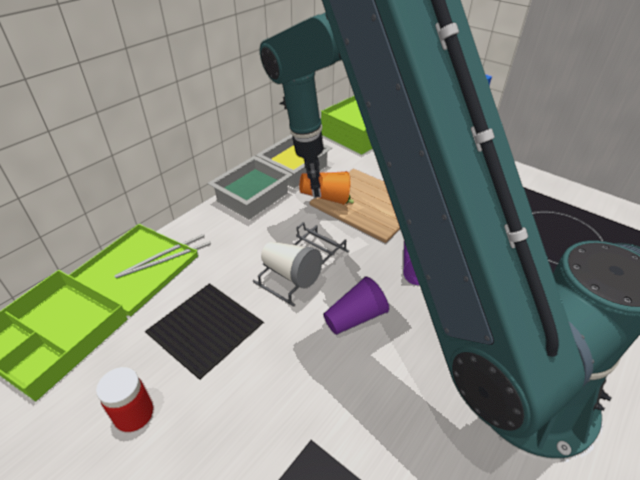

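Run:
```python
import cv2
a=cv2.imread("pics/side7.png")[150:250,280:420];cv2.imwrite("pics/c7.png",cv2.resize(a,None,fx=5,fy=5,interpolation=2))
```

```text
(no output)
```

View pics/c7.png

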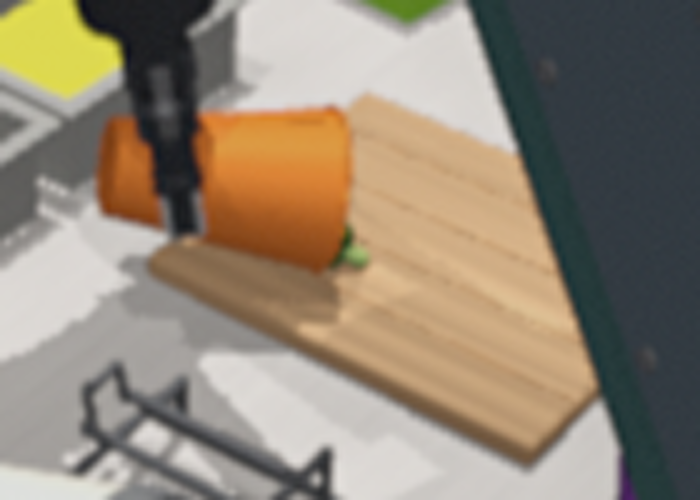

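```bash
python3 -m inch '[[[0.025,-0.025,0,-0.001,-0.001,0.003,0.05],[0.049,-0.049,0,-0.002,-0.002,0.005,0.05],[0.074,-0.074,0,-0.003,-0.003,0.007,0.05],[0.099,-0.099,0,-0.005,-0.005,0.009,0.05],[0.099,-0.099,0,-0.005,-0.005,0.009,0.05],[0.099,-0.099,0,-0.005,-0.005,0.009,0.05]]]'
cat > look.py <<'E'
import sys
from plan import *
s=telemetry.read_state();g=grab_frame("side");n=sys.argv[1]
overlay(g,s,n,(280,140,430,250),5)
b,c,m=can(s);print("dip",np.degrees(np.arcsin(-c[2])),"mouth",m,"low rim z",m[2]-.046*np.hypot(c[0],c[1]),s["tool_pos"],s["wrist_force"],s["time"])
E
python3 look.py s8
```

```text
time: 10.62
tool_pos: [0.6754, -0.1859, 0.074]
orientation: [2.8, 1.566, 0.443]
wrist_force: [-0.5, 0.6, -2.5]
finger_gap: 0.0653
dip 19.8592450070646 mouth [ 0.618  -0.2427  0.0666] low rim z 0.023371163096748034 [ 0.6754 -0.1859  0.074 ] [-0.5439  0.5649 -2.4577] 10.6167
```

View pics/s8.png

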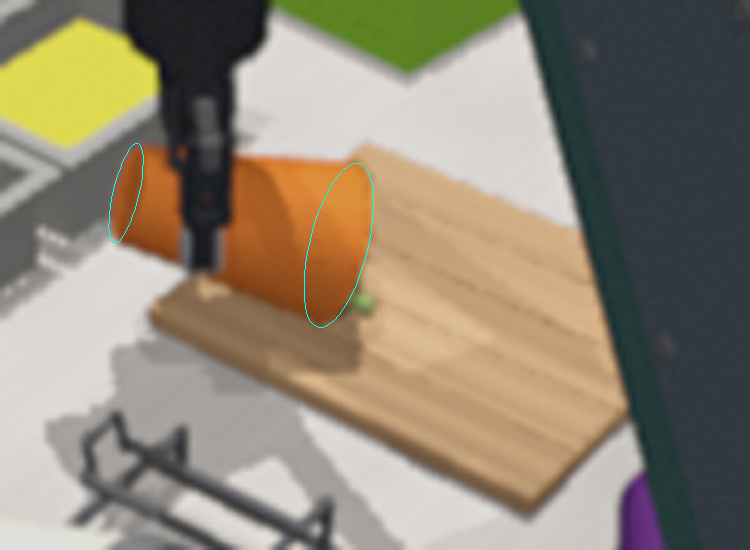

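```bash
python3 -m inch '[[[0.025,-0.025,0,-0.001,-0.001,0.002,0.05],[0.049,-0.049,0,-0.002,-0.002,0.004,0.05],[0.074,-0.074,0,-0.004,-0.004,0.006,0.05],[0.099,-0.099,0,-0.006,-0.006,0.008,0.05],[0.123,-0.123,0,-0.007,-0.007,0.01,0.05],[0.123,-0.123,0,-0.007,-0.007,0.01,0.05],[0.123,-0.123,0,-0.007,-0.007,0.01,0.05]]]'; python3 look.py s9
```

```text
time: 11.25
tool_pos: [0.6687, -0.1925, 0.0836]
orientation: [3.136, 1.394, 0.78]
wrist_force: [0.7, 0.1, -1.8]
finger_gap: 0.0652
dip 29.744313603268605 mouth [ 0.613  -0.2476  0.0625] low rim z 0.02255657761429243 [ 0.6687 -0.1925  0.0836] [ 0.7324  0.0814 -1.7586] 11.25
```

View pics/s9.png

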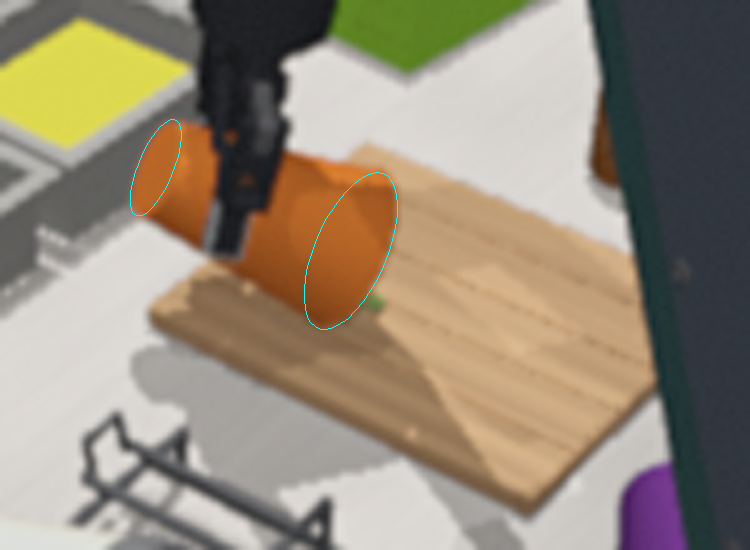

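```bash
python3 -m inch '[[[0.037,-0.037,0,-0.002,-0.002,0.003,0.05],[0.074,-0.074,0,-0.005,-0.005,0.005,0.05],[0.111,-0.111,0,-0.007,-0.007,0.008,0.05],[0.148,-0.148,0,-0.01,-0.01,0.01,0.05],[0.185,-0.185,0,-0.013,-0.013,0.012,0.05],[0.185,-0.185,0,-0.013,-0.013,0.012,0.05]]]'; python3 look.py s10
```

```text
time: 11.8
tool_pos: [0.655, -0.2061, 0.0948]
orientation: [-3.141, 1.132, 0.785]
wrist_force: [0.1, 0.7, -1.1]
finger_gap: 0.0656
dip 44.74744483039137 mouth [ 0.605  -0.2554  0.0542] low rim z 0.021483725395986107 [ 0.655  -0.2061  0.0948] [ 0.0955  0.7309 -1.1246] 11.8
```

View pics/s10.png

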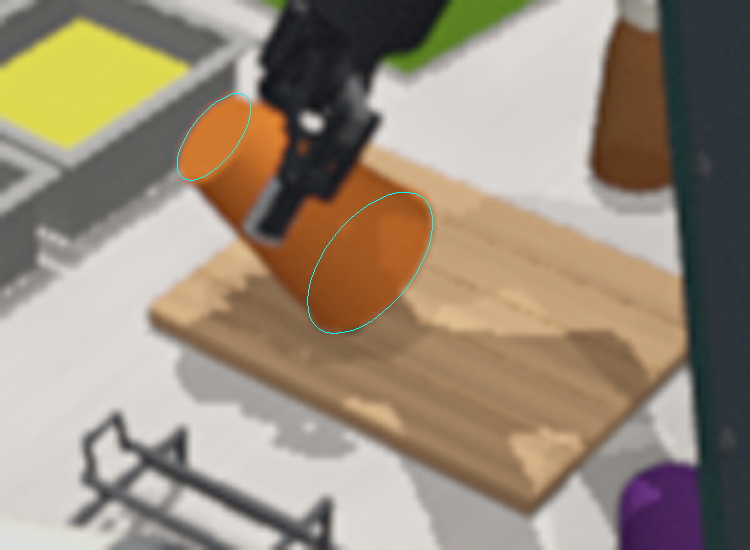

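```bash
python3 -m inch '[[[0.046,-0.046,0,-0.003,-0.003,0.002,0.05],[0.093,-0.093,0,-0.007,-0.007,0.004,0.05],[0.139,-0.139,0,-0.011,-0.011,0.006,0.05],[0.185,-0.185,0,-0.014,-0.014,0.007,0.05],[0.231,-0.231,0,-0.018,-0.018,0.0075,0.05],[0.278,-0.278,0,-0.022,-0.022,0.008,0.05],[0.278,-0.278,0,-0.022,-0.022,0.008,0.05]]]'; python3 look.py s11
```

```text
time: 12.43
tool_pos: [0.6324, -0.2284, 0.1008]
orientation: [-3.135, 0.741, 0.788]
wrist_force: [0.7, 0.6, -1.7]
finger_gap: 0.0652
dip 67.13807279479958 mouth [ 0.5969 -0.2628  0.0364] low rim z 0.018568819955394354 [ 0.6324 -0.2284  0.1008] [ 0.7164  0.6234 -1.7019] 12.4333
```

View pics/s11.png

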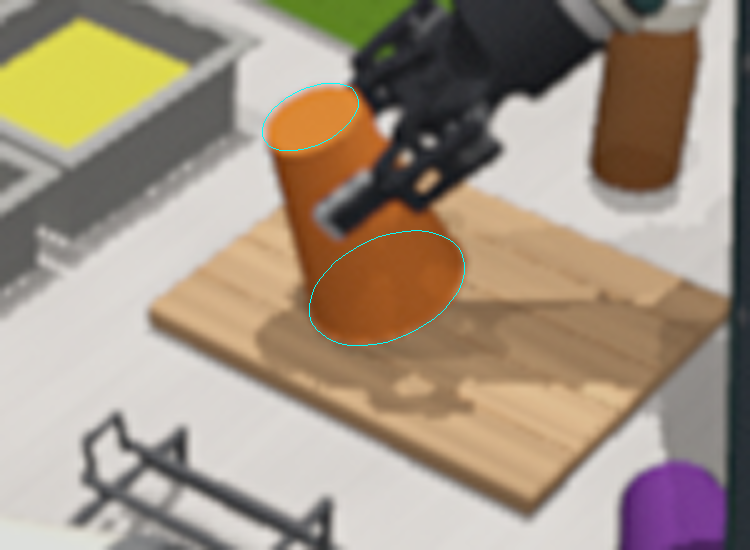

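Run:
```python
from plan import *
s=telemetry.read_state();G=rpy(s["orientation"]);q=s["qpos"];b,c,m=can(s)
h=-np.array([1,1,0])/2**.5
for k,mm in((75,[.591,-.269,.034]),(82,[.585,-.275,.030]),(90,[.580,-.280,.024]),(90,[.580,-.280,.021])):
    psi=np.arctan2(-c[1],-c[0])
    t,g=tool_for(np.array(mm),psi,np.radians(k));q,e=ik(t,g,q,P1);print(k,t-s["tool_pos"],(g*G.inv()).as_rotvec(),e,psi,q)
    cc=g.apply(lc);print(cc)
```

```text
75 [-0.0129 -0.0134  0.0032] [ 0.0924 -0.1043 -0.0168] 1.3877787807814457e-15 0.7661987408626367 [-0.9641  0.7322  1.714   1.0523  1.2102 -0.8312]
[-0.1865 -0.1795 -0.9659]
82 [-0.0253 -0.0256  0.0035] [ 0.1778 -0.1917 -0.0172] 4.407622877788951e-11 0.7661987408626367 [-1.0307  0.7973  1.7105  1.1053  1.3116 -0.9336]
[-0.1003 -0.0965 -0.9903]
90 [-0.038  -0.038   0.0012] [ 0.2755 -0.2914 -0.0176] 1.4507395978968773e-10 0.7661987408626367 [-1.0922  0.8838  1.6941  1.1498  1.429  -1.0294]
[-0.  0. -1.]
90 [-0.038  -0.038  -0.0018] [ 0.2755 -0.2914 -0.0176] 1.8915424782051105e-14 0.7661987408626367 [-1.0922  0.8889  1.6937  1.1504  1.4271 -1.0336]
[-0.  0. -1.]
```

```bash
python3 -m inch '[[[0.035,-0.037,-0.004,-0.005,-0.005,0.003,0.05],[0.07,-0.075,-0.01,-0.01,-0.01,0.004,0.05],[0.105,-0.115,-0.015,-0.015,-0.015,0.004,0.05],[0.14,-0.152,-0.017,-0.02,-0.02,0.004,0.05],[0.178,-0.192,-0.017,-0.025,-0.025,0.004,0.05],[0.21,-0.225,-0.017,-0.03,-0.03,0.003,0.05],[0.245,-0.26,-0.017,-0.034,-0.034,0.002,0.05],[0.276,-0.291,-0.018,-0.038,-0.038,0.001,0.05],[0.276,-0.291,-0.018,-0.038,-0.038,-0.001,0.05],[0.276,-0.291,-0.018,-0.038,-0.038,-0.002,0.05]]]'; python3 look.py s12
python3 - <<'E'
from plan import *
s=telemetry.read_state();print(can(s)[1],s["qpos"]);f=grab_frame("scene");overlay(f,s,"sc12",(180,140,340,260),4)
E
```

```text
time: 13.32
tool_pos: [0.5955, -0.2651, 0.0984]
orientation: [3.142, 0.345, 0.768]
wrist_force: [0.3, -0.0, -0.3]
finger_gap: 0.0654
dip 89.77218441372823 mouth [ 0.5803 -0.2792  0.02  ] low rim z 0.019848216648310935 [ 0.5955 -0.2651  0.0984] [ 0.3233 -0.0344 -0.2749] 13.3167
[-0.0034 -0.0011 -1.    ] [-1.0894  0.8885  1.6925  1.1484  1.425  -1.0303]
```

View pics/s12.png

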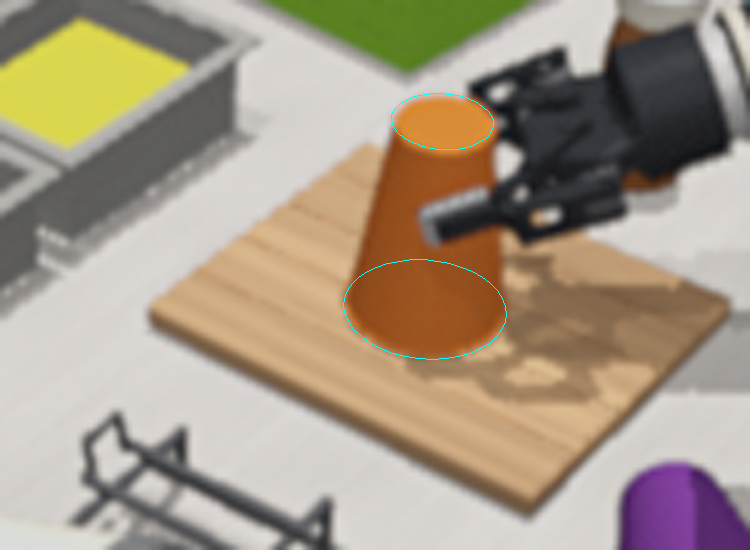

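View pics/sc12.png

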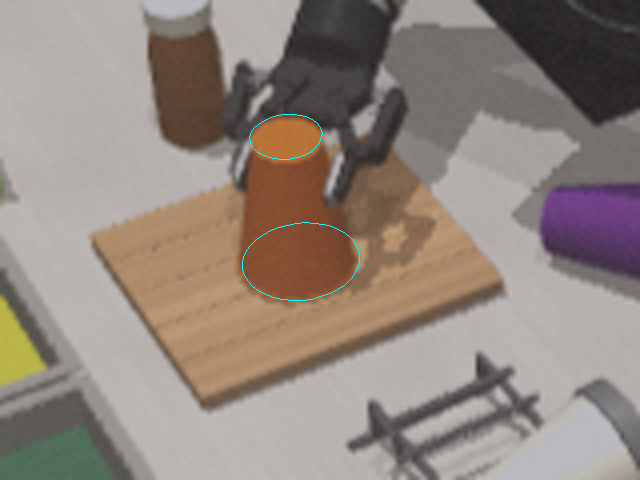

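```bash
python3 -m inch '[[[0,0,0,0,0,0,0.05],[0,0,0,0,0,0,0.05],[0,0,0,0,0,0,0.05],[0,0,0,0,0,0,0.05],[0,0,0,0,0,0,0.05],[0,0,0,0,0,0.003,0.05],[0,0,0,0,0,0.008,0.05],[0,0,0,0,0,0.014,0.05],[0,0,0,0,0,0.021,0.05],[0,0,0,0,0,0.028,0.05],[0,0,0,0,0,0.036,0.05],[0,0,0,0,0,0.044,0.05],[0,0,0,0,0,0.054,0.05],[0,0,0,0,0,0.066,0.05],[0,0,0,0,0,0.08,0.05],[0,0,0,0,0,0.095,0.05],[0,0,0,0,0,0.108,0.05],[0,0,0,0,0,0.115,0.05],[0,0,0,0,0,0.115,0.05],[0,0,0,0,0,0.115,0.05]]]'; python3 look.py s13
python3 - <<'E'
from plan import *
s=telemetry.read_state();print(can(s)[1:]);f=grab_frame("scene");overlay(f,s,"sc13",(180,140,340,260),4)
print([(np.round(o["pixel"]).tolist(),onz(f,[o["pixel"]],.035)[0][:2],round(o["score"],2)) for o in spot_point("head0",f)])
E
```

```text
time: 15.08
tool_pos: [0.5956, -0.265, 0.2146]
orientation: [3.139, 0.346, 0.768]
wrist_force: [0.9, -0.0, -1.1]
finger_gap: 0.0654
dip 89.78981832995494 mouth [ 0.5805 -0.2793  0.1362] low rim z 0.13604906328081073 [ 0.5956 -0.265   0.2146] [ 0.9395 -0.0473 -1.1368] 15.0833
(array([-0.003 , -0.0018, -1.    ]), array([ 0.5804, -0.2791,  0.1356]))
[([248.0, 203.0], array([ 0.6017, -0.2809]), 0.64), ([254.0, 206.0], array([ 0.5918, -0.259 ]), 0.56), ([248.0, 206.0], array([ 0.6079, -0.2714]), 0.52), ([242.0, 200.0], array([ 0.6115, -0.3063]), 0.43)]
```

View pics/s13.png

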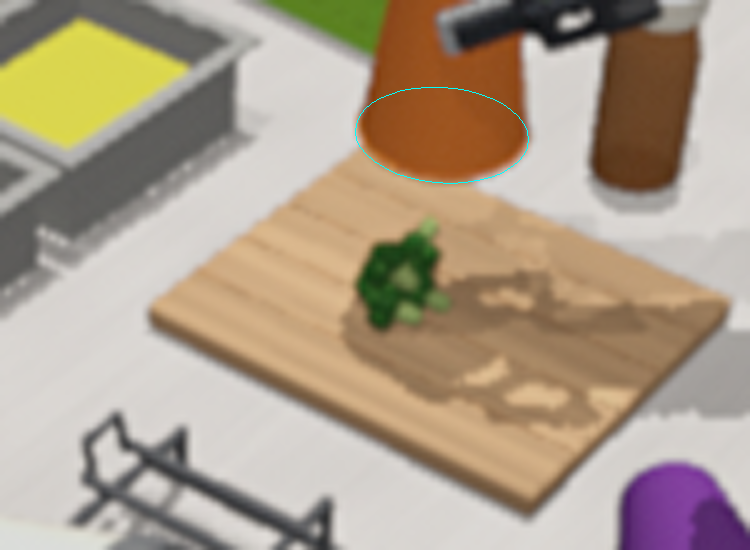

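View pics/sc13.png

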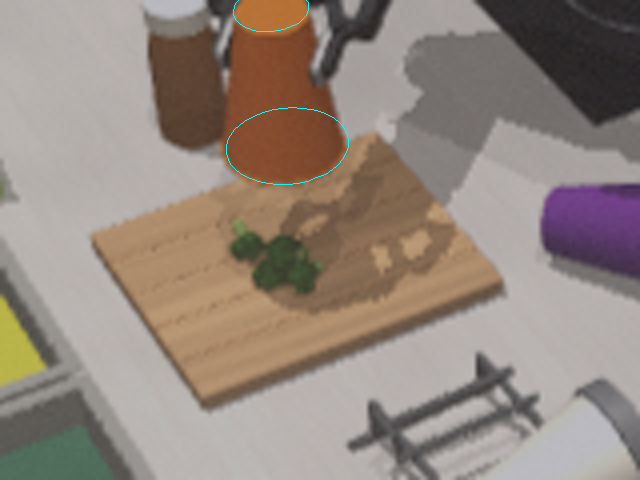

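Run:
```python
from plan import *
s=telemetry.read_state();G=rpy(s["orientation"]);b,c,m=can(s);psi0=.768
M=np.array([.610,.289])
for p2 in(15,30,45,60):
    q=s["qpos"].copy();print("psi2",p2);ps=np.radians(p2)
    for k in np.linspace(0,1,5):
        mm=np.array([*( (1-k)*m[:2]+k*M),.22]);t,g=tool_for(mm,psi0+(ps-psi0)*k,np.pi/2);qn,e=ik(t,g,q,P1);E,W=pts(qn,P1);print(round(e,4),qn,"dq",np.abs(qn-q).max(),"W",W);q=qn
    t,g=tool_for(np.array([*M,.010]),ps,np.pi/2);q,e=ik(t,g,q,P1);E,W=pts(q,P1);print("down",e,q,"W",W,"shift",t-s["tool_pos"],(g*G.inv()).as_rotvec())
```

```text
psi2 15
0.0 [-1.0907  0.5799  1.6495  1.1278  1.5763 -0.7125] dq 0.1418618723489472 W [ 0.3424 -0.5084  0.4236]
0.0 [-0.9521  0.4304  1.9831  1.3225  1.3317 -0.8191] dq 0.3335294491929437 W [ 0.3228 -0.3346  0.4236]
0.0 [-0.6746  0.3192  2.2354  1.6921  1.077  -0.9503] dq 0.3696263356231495 W [ 0.3074 -0.1576  0.4236]
0.0 [-0.1599  0.2765  2.3349  2.3896  0.8006 -1.198 ] dq 0.6974766294609058 W [0.2966 0.022  0.4236]
0.0 [ 0.4155  0.3276  2.2159  3.3864  0.6411 -1.7188] dq 0.9967699621300876 W [0.2907 0.2035 0.4236]
down 1.6826006039860612e-10 [ 0.4155  0.912   2.2829  3.2934  1.2813 -1.5649] W [0.2907 0.2035 0.2136] shift [ 0.0344  0.5588 -0.1251] [-0.0004 -0.0035 -0.5066]
psi2 30
0.0 [-1.0907  0.5799  1.6495  1.1278  1.5763 -0.7125] dq 0.1418618723489472 W [ 0.3424 -0.5084  0.4236]
0.0 [-0.9496  0.4512  1.9363  1.2731  1.3797 -0.8053] dq 0.28677663760007066 W [ 0.3363 -0.3515  0.4236]
0.0 [-0.7101  0.3539  2.1558  1.5322  1.1703 -0.8963] dq 0.259088487065984 W [ 0.3311 -0.1938  0.4236]
0.0 [-0.3188  0.3042  2.27    1.9698  0.9315 -1.02  ] dq 0.4376309035918995 W [ 0.3269 -0.0353  0
[... 940 characters left out ...]
035  0.017 ]
psi2 60
0.0 [-1.0907  0.5799  1.6495  1.1278  1.5763 -0.7125] dq 0.1418618723489472 W [ 0.3424 -0.5084  0.4236]
0.0 [-0.9372  0.4939  1.8409  1.1857  1.4759 -0.7834] dq 0.19134099730650966 W [ 0.3665 -0.3825  0.4236]
0.0 [-0.7258  0.4328  1.9776  1.2937  1.3582 -0.8232] dq 0.21141127247779679 W [ 0.3916 -0.2554  0.4236]
0.0 [-0.4536  0.4033  2.044   1.4499  1.2213 -0.8334] dq 0.2721968308390221 W [ 0.4177 -0.127   0.4236]
0.0 [-0.1493  0.411   2.0267  1.623   1.0711 -0.8173] dq 0.3042580208580711 W [0.4446 0.0028 0.4236]
down 1.2490009027033011e-15 [-0.1493  0.8699  2.0806  1.8749  1.1647 -1.3799] W [0.4446 0.0028 0.2136] shift [ 0.025   0.5713 -0.1251] [ 0.001  -0.0034  0.2788]
```

```bash
python3 -m inch '[[[0,0,0,0,0,0.015,0.05],[0,0,0,0,0,0.04,0.05],[0,0,0,0,0,0.065,0.05],[0,0,0,0,0.01,0.08,0.05],[0,0,0,0,0.03,0.085,0.05],[0,0,-0.01,0.002,0.06,0.085,0.05],[0,0,-0.02,0.004,0.095,0.085,0.05],[0,0,-0.03,0.006,0.13,0.085,0.05],[0,0,-0.04,0.008,0.165,0.085,0.05],[0,0,-0.05,0.01,0.2,0.085,0.05],[0,0,-0.06,0.012,0.235,0.085,0.05],[0,0,-0.07,0.014,0.27,0.085,0.05],[0,0,-0.08,0.016,0.305,0.085,0.05],[0,0,-0.09,0.018,0.34,0.085,0.05],[0,0,-0.1,0.02,0.375,0.085,0.05],[0,0,-0.11,0.022,0.41,0.085,0.05],[0,0,-0.12,0.024,0.44,0.085,0.05],[0,0,-0.13,0.026,0.465,0.085,0.05],[0,0,-0.14,0.027,0.48,0.085,0.05],[0,0,-0.14,0.027,0.485,0.085,0.05]]]'
python3 - <<'E'
from plan import *
s=telemetry.read_state();G=rpy(s["orientation"]);b,c,m=can(s);print(m,c,s["wrist_force"],s["finger_gap"])
f=grab_frame("scene");save(f,"sc14")
psi=np.radians(35);M=[.610,.289]
for z in(.22,.05,.0095):
    t,g=tool_for(np.array([*M,z]),psi,np.pi/2);q,e=ik(t,g,s["qpos"],P1);print(z,t-s["tool_pos"],(g*G.inv()).as_rotvec(),e,q)
E
```

```text
time: 16.9
tool_pos: [0.6211, 0.2235, 0.2992]
orientation: [-3.141, 0.344, 0.632]
wrist_force: [-0.7, -0.3, -0.4]
finger_gap: 0.0656
[0.6042 0.2116 0.2208] [-0.0033  0.0016 -1.    ] [-0.6569 -0.3174 -0.4215] 0.0656019891834817
0.22 [ 0.0058  0.0771 -0.0007] [-0.0016 -0.0032 -0.0207] 4.344136161904544e-10 [ 0.0891  0.3264  2.2188  2.3757  0.7428 -1.1474]
0.05 [ 0.0058  0.0771 -0.1707] [-0.0016 -0.0032 -0.0207] 3.3306690738754696e-15 [ 0.0891  0.8008  2.2947  2.6119  1.1886 -1.5487]
0.0095 [ 0.0058  0.0771 -0.2112] [-0.0016 -0.0032 -0.0207] 8.454348332520567e-13 [ 0.0891  0.9146  2.286   2.6302  1.2798 -1.6041]
```

View pics/sc14.png

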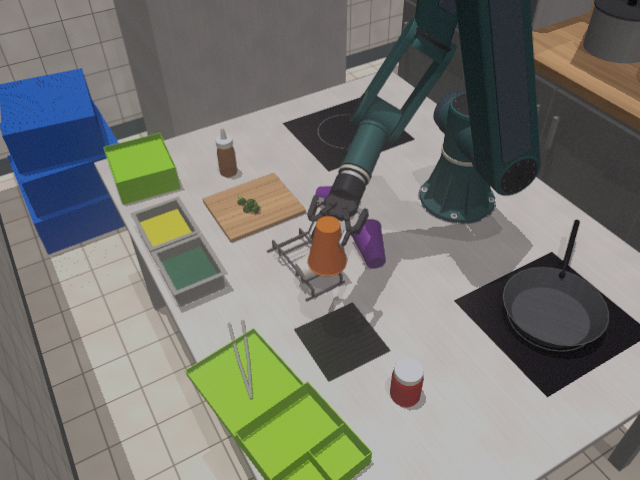

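```bash
python3 -m inch '[[[0,0,-0.01,0.002,0.03,0,0.05],[0,0,-0.02,0.005,0.06,0,0.05],[0,0,-0.02,0.006,0.077,-0.01,0.05],[0,0,-0.02,0.006,0.077,-0.035,0.05],[0,0,-0.02,0.006,0.077,-0.065,0.05],[0,0,-0.02,0.006,0.077,-0.095,0.05],[0,0,-0.02,0.006,0.077,-0.125,0.05],[0,0,-0.02,0.006,0.077,-0.15,0.05],[0,0,-0.02,0.006,0.077,-0.17,0.05],[0,0,-0.02,0.006,0.077,-0.185,0.05],[0,0,-0.02,0.006,0.077,-0.196,0.05],[0,0,-0.02,0.006,0.077,-0.204,0.05],[0,0,-0.02,0.006,0.077,-0.209,0.05],[0,0,-0.02,0.006,0.077,-0.211,0.05],[0,0,-0.02,0.006,0.077,-0.212,0.05]]]'
python3 - <<'E'
from plan import *
s=telemetry.read_state();b,c,m=can(s);print(m,c,s["wrist_force"],s["finger_gap"],s["tool_pos"],rpy(s["orientation"]).as_matrix()[:,0])
f=grab_frame("side");overlay(f,s,"s15",(120,190,340,400),3);g=grab_frame("scene");overlay(g,s,"sc15",(260,220,440,400),3)
E
```

```text
time: 18.2
tool_pos: [0.6279, 0.2996, 0.0875]
orientation: [-3.141, 0.343, 0.611]
wrist_force: [-0.3, 0.5, -0.6]
finger_gap: 0.0654
[0.6108 0.2881 0.009 ] [-0.0024  0.0019 -1.    ] [-0.3099  0.4941 -0.6214] 0.06536367557758553 [0.6279 0.2996 0.0875] [ 0.7712  0.5405 -0.3364]
```

View pics/s15.png

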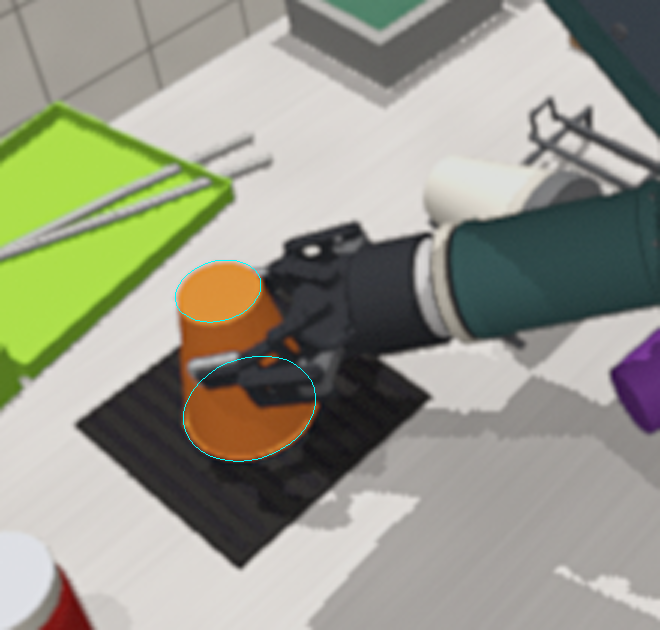

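View pics/sc15.png

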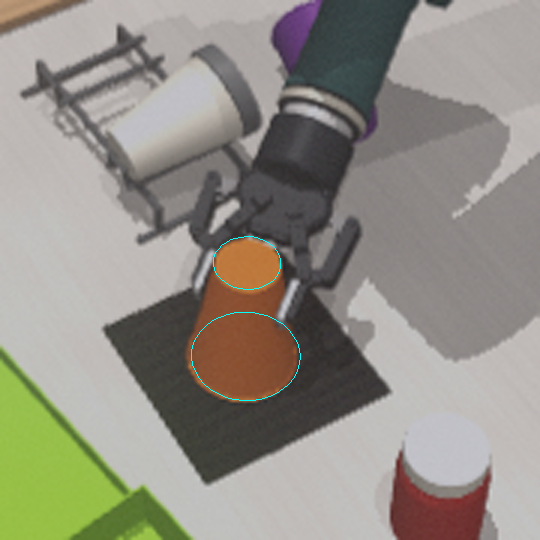

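```bash
python3 -m inch '[[[0,0,0,0,0,-0.001,0.05],[0,0,0,0,0,-0.002,0.05],[0,0,0,0,0,-0.002,0.07],[0,0,0,0,0,-0.002,0.08],[0,0,0,0,0,-0.002,0.0854],[0,0,0,0,0,-0.002,0.0854],[0,0,0,0,0,-0.002,0.0854],[0,0,0,-0.004,-0.003,0.001,0.0854],[0,0,0,-0.01,-0.007,0.008,0.0854],[0,0,0,-0.015,-0.01,0.02,0.0854],[0,0,0,-0.018,-0.012,0.04,0.0854],[0,0,0,-0.02,-0.014,0.065,0.0854],[0,0,0,-0.02,-0.014,0.095,0.0854],[0,0,0,-0.02,-0.014,0.125,0.0854],[0,0,0,-0.02,-0.014,0.15,0.0854],[0,0,0,-0.02,-0.014,0.16,0.0854],[0,0,0,-0.02,-0.014,0.16,0.0854]]]'
python3 - <<'E'
from plan import *
s=telemetry.read_state();print(s["wrist_force"],s["finger_gap"],s["tool_pos"],s["qpos"])
f=grab_frame("side");save(f,"side16");g=grab_frame("scene");save(g,"sc16")
for x in(f,g):
    print([(np.round(o["pixel"]).tolist(),onz(x,[o["pixel"]],.035)[0][:2],round(o["score"],2)) for o in spot_point("head0",x)])
for fr,ring_,n,box in((f,1,"e1",(120,190,340,400)),(g,1,"e2",(260,220,440,400))):
    im=cv2.resize(fr["image"][box[1]:box[3],box[0]:box[2]],None,fx=2,fy=2,interpolation=2)[:,:,::-1].copy()
    for o,r in((.130,.027),(.006,.046)):
        p=(proj(fr,ring(np.array([.611,.288,o]),np.array([0,0,1.]),r,0))-[box[0],box[1]]+.5)*2;cv2.polylines(im,[p.astype(np.int32)],False,(255,255,0),1)
    cv2.imwrite("pics/%s.png"%n,im)
a=cv2.imread("pics/e1.png");b=cv2.imread("pics/e2.png");c=cv2.resize(g["image"][170:240,200:310],None,fx=3.2,fy=3.2,interpolation=2)[:,:,::-1]
H=max(a.shape[0],b.shape[0]);w=np.zeros((H,800,3),np.uint8);w[:a.shape[0],:a.shape[1]]=a;w[:b.shape[0],440:800]=b;cv2.imwrite("pics/e.png",w);cv2.imwrite("pics/ec.png",c)
E
```

```text
time: 19.72
tool_pos: [0.6073, 0.2858, 0.2521]
orientation: [3.138, 0.338, 0.611]
wrist_force: [0.4, -1.2, -0.9]
finger_gap: 0.0852
[ 0.3672 -1.1736 -0.8552] 0.08523578205572065 [0.6073 0.2858 0.2521] [ 0.0473  0.441   2.3086  2.4515  0.9136 -1.3132]
[]
[([248.0, 202.0], array([ 0.5982, -0.286 ]), 0.47), ([259.0, 209.0], array([ 0.5845, -0.241 ]), 0.42), ([244.0, 207.0], array([ 0.6211, -0.2695]), 0.38), ([243.0, 200.0], array([ 0.6103, -0.3022]), 0.37)]
```

View pics/e.png

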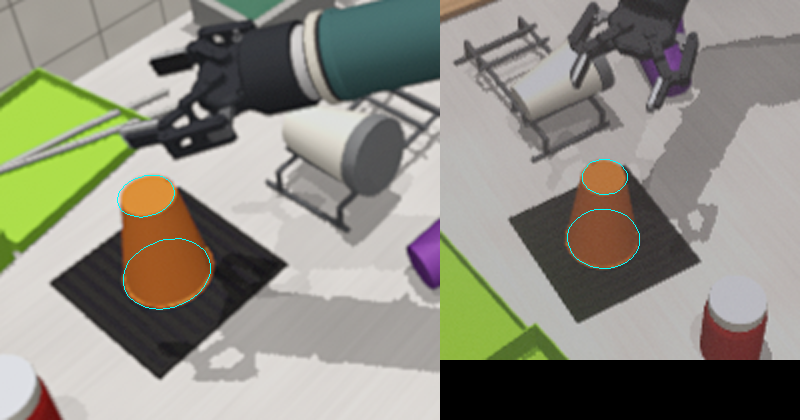

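View pics/ec.png

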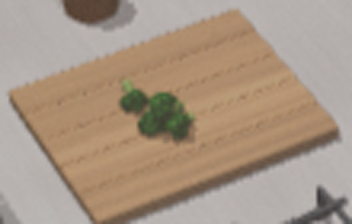

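View pics/side16.png

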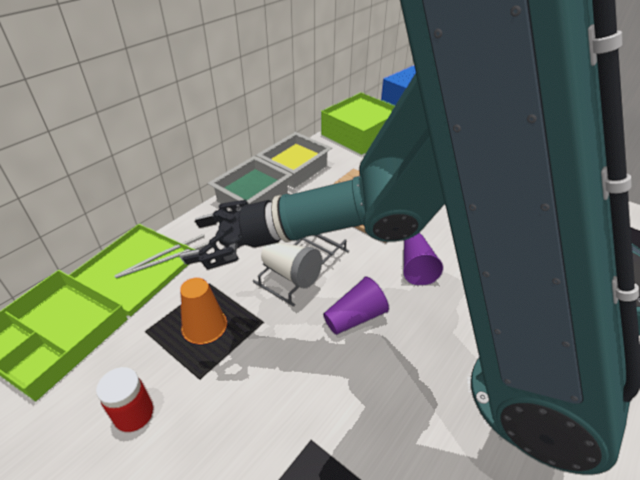

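The canister stands flat and centred on the mat, matching the model rings. The florets lie in one heap on the board at scene (~250,205), and the gripper is clear, so I hand in.

```bash
python3 -c "
from station import job_done
print(job_done())"
```

```text
the job is handed in; nothing more can be done
None
```

I handed the job in at about 20 s of the 61 s allowed; the station reports no verdict.

- **What I did:** I gripped the orange canister near its base and lifted it out of the rack with its mouth slightly raised. I tipped it slowly over the board, with its lower rim a few millimetres above the wood, until it stood mouth down in the middle. After that I lifted it straight up and set it mouth down on the drip mat.
- **Canister:** In the last pictures it stands flat on the mat. The outline I drew from my measurements, about 1 mm from the mat's measured centre, fits it in both views.
- **Florets:** They lie in one small heap near the board's centre, and none were seen anywhere else. The detector marked only four heads, at 0.37 to 0.47 confidence and up to about 65 mm apart. So I did not count the fifth; I take it to be hidden in the heap.
- **Other items:** The lidded canister, oil bottle and sauce jar look undisturbed, though I checked this only by eye. The largest wrist force I read was about 6 N. The gripper is open and clear of everything.

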